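Stow the thermometer tube under the utensil case's flap

ROBOT

A 6-joint arm with a two-finger parallel gripper is mounted at the origin on the work surface. World frame = base frame: x ahead of the robot, y to its left, z up, the work surface at z = 0. Lengths are in mm, angles in rad, forces in N, time in s.
With the tool pointing down it reaches from about 375 to 975 mm from the base axis. Payload 3.8 kg.
Tool frame: the origin (TCP) lies at the very end of the fingers, on their centre line; the grasp point (between the pads) lies 19 mm behind it; x points along the fingers, y is the direction in which the jaws open and shut, and the axes are right-handed (so a half turn about x gives the same grasp; the last joint's range is limited). The gripper opens to 88 mm and grips with 3 to 60 N. Pads are 18 mm wide; open, the fingers measure 123 mm over their backs; the gripper's body (75 mm by 187 mm) begins 45 mm behind the grasp point.
Start: joints at [-1.205, 0.264, 1.604, -0, 1.274, -0.037], TCP at [264.591, -620.975, 238.706] pointing down, gripper open.
Joint ranges: [-2.63, 2.63], [-0.94, 2.18], [0.31, 2.57], [-1.31, 4.45], [0, 2.66], [-2.55, 2.55]. Speed limits (rad/s): [2.57, 2.57, 3.14, 3.14, 3.14, 3.14].

INTERFACE

Orientations are given as a unit quaternion [w, x, y, z].
In Python, from rig import * gives the robot as it stands.
- The arm moves only by the tool carry_out, never from a script. Its argument "commands" is a list of rows, each a list of 3 entries, a list of its own where there are three numbers: the shift along the world's x, y, z in units of 0.03 m (1.0 is 0.03 m), then the turn, a rotation vector about the world's x, y, z in units of pi/2 rad (1.0 is pi/2 rad), then the opening, from 0 (shut) to 1 (fully open). In form: [[[dx, dy, dz], [wx, wy, wz], jaw], ...]. A call has 1 to 5 rows; each row shifts and turns the commanded pose from where the row before left it; what a row does not reach is not made up. A row lasts 1/12 s, in which the tool goes at most 41.7 mm and 7.16 degrees, less where a joint would pass 70% of its speed; a pose out of reach is approached as far as the arm can. A call with a number of a shift or a turn outside -1 to 1 is refused whole. A call with a gripper value outside its range is refused whole. The fingers move at their own pace and stop on an object; the grip force is fixed at half the most. Time passes only in rows, so rows that do not move let the fingers close. It gives the time, the measured TCP pose, the force and the opening at its end, in the units of the state.
- get_obs(): the state, without advancing time (a new reading comes with each control period).
- snapshot(name): name is "side" or "top" or "wrist"; returns a dict with "image" (420x560x3 uint8, blue, green, red), "mtx" (3x3 intrinsics, pixels), "position" and "rotation" of the camera in the world. Camera axes: x right, y down, z forward; pixel columns grow to the right and rows downward; lengths in mm; the calibration is good to about 2 mm. A picture is of the moment at which its call begins. There is no depth.
- job_done(): hands the job in, once; it reports no verdict.
The state is a dict: "time": time; "q": joint angles; "qd": joint speeds; "tau": joint torques, N m; "tool_pos": TCP position; "orientation": TCP orientation; "wrist_force": force on the tool from outside, world axes, zero at the start; "torque": the same for the moment, N m; "finger_gap": finger opening in mm.
Only numpy, scipy, OpenCV 4.12 (cv2) and the standard library are available. Lean on these libraries where they do the work, as an engineer would, in place of code of your own. Each camera call takes 0.05 s, during which the arm holds its last target.

TASK

Lift the hinged tray-flap of the steel utensil case by its black tab until it stands upright or leans back, and leave it standing open. Then take the thermometer tube (the steel tube with square black end caps) from the counter and press it sideways-on, straight down, into the pair of spring clips on the floor of the case until it snaps fully home in both clips. Leave the seasoning tin and the sauce bottle where they stand.

Things in the scene. Friction and masses are not known exactly. Their poses are not given: they have to be found in the camera images.
- case: Steel utensil case, fixed, walls 68 mm high, 5 mm thick, floor 5 mm. Origin on the counter under the middle of its front well (inside 160 mm along x, 230 along y), which the flap covers; outside x -85 to 170 mm, y -120 to 120 mm. The rear rack lies at x over 85 mm. x points from the front wall (with the flap's tab) to the rear rack, y along the hinge and the clips' axis, z up.
- seat (a point): Where the tube's centre lies when fully home in the clips: 36 mm above the counter, 31 mm above the well's floor, midway between the two grey clips; axes as case, the tube's long axis along y. The clips are centred 37 mm to either side along y, each 12 mm wide, with 62 mm free between them for the fingers.
- clip (a point): The left (+y) clip, at the tube's axis when home. Each clip has a seat below and a spring jaw on either side in x, with a rounded lip 11 mm above the axis and a 45 degree lead-in up to 21 mm above it. The mouth is 26 mm; a tube pressed straight down with about 6 to 12 N in all spreads the lips 3 mm each and snaps under them. A tube lying unpressed on the lips is about 20 mm too high; once home it bottoms on rigid seats.
- flap (a joint): Angle of the flap in rad: 0 lying closed on the well (it may start up to 0.2 ajar), growing as its front edge is lifted; 1.57 upright, stop at 1.8. The hinge is stiff (about 0.22 N m of friction), so it stays where it is left; about 2 to 3 N at the tab lifts it.
- flap_hinge (a point): Middle of the flap's hinge axis, which runs along the case's y, 68 mm above the counter, 82.5 mm behind the well's middle; axes as case.
- flap_tab (a point): Grip point on the flap's black tab: 24 mm wide along y (pinch these faces), 10 mm thick, standing 46 mm up from the 3 mm plate; the point is 15 mm below its end, 152 mm from the hinge along the flap and 34 mm above hinge level when closed. The flap (160 x 236 mm, 7 mm rim) ends 12 mm beyond. Axes turn with it: z along the tab, y along the hinge. Upright, the tab points to the rear rack.
- tube_center (a point): Centre of the thermometer tube: a steel tube of 32 mm diameter, 150 mm long along its y axis, with black square end caps (40 x 40 mm, the last 22 mm at either end), 160 g or so. It lies loose on the counter on its caps, its centre 20 mm above the counter. Bare tube between the caps is 106 mm long; either end may go either way.
- tin: Squat aluminium seasoning tin, standing, 68 mm diameter, 60 mm high; origin at the centre of its foot. Not to be moved.
- sauce: Amber glass sauce bottle, standing, 62 mm diameter, 170 mm high; origin at the centre of its foot. Not to be moved.
There are look-alikes about, which are no part of the job. What is shaped like the part that bears tube_center but green or purple is not meant.

How it is judged:
By the outcome, as a careful person would: the job done as asked, in the order asked, and still so for the second after the job is handed in, with the robot touching nothing.
It also fails if it takes over 58 s, if anything falls off the work surface, if the arm or the gripper's body presses on something with over 40 N, if the wrist force passes 120 N, or if a joint passes its speed limit or range.

## Working session

There is one attempt and no reset: what is moved stays moved. The work goes in short steps, Python scripts to look and compute and a tool call to move; the robot and the scene stay as the last step left them, time stands still between calls to the robot, and variables do not carry over. Pictures are saved under pics/ and viewed, and the job is handed in when it is done.

Besides the shell and the picture viewer there is one more tool, called after ">>>" as a command line: name --argument value ..., lists and objects as JSON in quotes. carry_out: Moves the arm, as the interface text tells. Shifts and turns lie within -1 to 1; 1 stands for 0.03 m of shift or pi/2 rad of turn. Its arguments: {"type":"object","properties":{"commands":{"type":"array","items":{"type":"array"}}},"required":["commands"]}

```bash
ls; mkdir -p pics
cat > h.py <<'E'
from rig import *
import numpy as np, cv2, json, pickle
def snap(n,tag):
    s=snapshot(n); cv2.imwrite(f'pics/{tag}.png',s['image']); pickle.dump(s,open(f'pics/{tag}.pkl','wb')); return s
def load(tag): return pickle.load(open(f'pics/{tag}.pkl','rb'))
def crop(tag,x0,y0,x1,y1,k,out):
    im=load(tag)['image'][y0:y1,x0:x1]; cv2.imwrite(f'pics/{out}.png',cv2.resize(im,None,fx=k,fy=k,interpolation=cv2.INTER_CUBIC))
def ray(s,u,v):
    d=np.linalg.inv(s['mtx'])@np.array([u,v,1.]); d=np.array(s['rotation'])@d; return np.array(s['position']),d/np.linalg.norm(d)
def atz(s,u,v,z):
    o,d=ray(s,u,v); return o+d*(z-o[2])/d[2]
def tri(obs):
    A=np.zeros((3,3));b=np.zeros(3);R=[]
    for s,u,v in obs:
        o,d=ray(s,u,v);P=np.eye(3)-np.outer(d,d);A+=P;b+=P@o;R.append((o,P))
    p=np.linalg.solve(A,b); return p,[float(np.linalg.norm(P@(p-o))) for o,P in R]
def proj(s,p):
    c=np.array(s['rotation']).T@(np.array(p)-np.array(s['position'])); q=s['mtx']@c; return q[:2]/q[2]
E
python3 - <<'E'
from h import *
for n in ['side','top','wrist']:
    s=snap(n,n+'0'); print(n,np.round(s['position']),np.round(s['rotation'],3).tolist(),s['mtx'][0])
o=get_obs(); print(o)
E
```

```text
pics
side [ 29. 664. 977.] [0.11, -0.266, 0.892, -0.348] [510.07029781   0.         281.40673491]
top [379. -36. 967.] [0.049, -0.695, 0.716, -0.043] [465.18354239   0.         270.97384332]
wrist [ 338. -589.  384.] [0.127, 0.824, -0.545, -0.085] [313.98162198   0.         275.0770907 ]
{'time': 0.15, 'q': array([-1.20494704e+00,  2.64610202e-01,  1.60504610e+00, -1.73067023e-05,
        1.27372149e+00, -3.69222260e-02]), 'qd': array([-9.21461890e-05, -2.33063949e-03, -4.68742035e-03, -1.35726485e-03,
       -9.30245645e-04,  2.26601612e-04]), 'tau': array([-1.85284848e-04, -5.02847028e+01, -3.57469761e+01,  7.29544996e-02,
        2.49808427e-02, -1.08898500e-04]), 'tool_pos': array([ 264.36073617, -620.47714157,  237.66141239]), 'orientation': array([-0.14082067, -0.69270665, -0.14206401,  0.69292485]), 'wrist_force': array([-0.44216732,  0.36593488, -0.29862698]), 'torque': array([ 0.00121798, -0.05173433, -0.00855248]), 'finger_gap': 88.5245729762924}
```

```bash
sed -i 's/^def snap(/from scipy.spatial.transform import Rotation as Ro\ndef snap(/; s/s=snapshot(n);/s=snapshot(n); s["rotation"]=q2m(s["rotation"]);/' h.py
cat >> h.py <<'E'
def q2m(q): return Ro.from_quat(np.roll(q,-1)).as_matrix()
E
python3 - <<'E'
from h import *
for n in ['side0','top0','wrist0']:
    s=load(n); s['rotation']=q2m(s['rotation']); pickle.dump(s,open(f'pics/{n}.pkl','wb')); print(n,np.round(s['rotation'],2).tolist())
o=get_obs(); print(q2m(o['orientation']).round(3))
E
```

```text
side0 [[-0.83, -0.4, 0.38], [-0.55, 0.62, -0.56], [-0.01, -0.68, -0.73]]
top0 [[-0.03, -0.99, 0.13], [-1.0, 0.03, 0.01], [-0.01, -0.13, -0.99]]
wrist0 [[0.39, -0.88, -0.28], [-0.92, -0.37, -0.12], [-0.0, 0.3, -0.95]]
[[-0.001  0.392 -0.92 ]
 [ 0.002 -0.92  -0.392]
 [-1.    -0.002 -0.   ]]
```

View pics/side0.png

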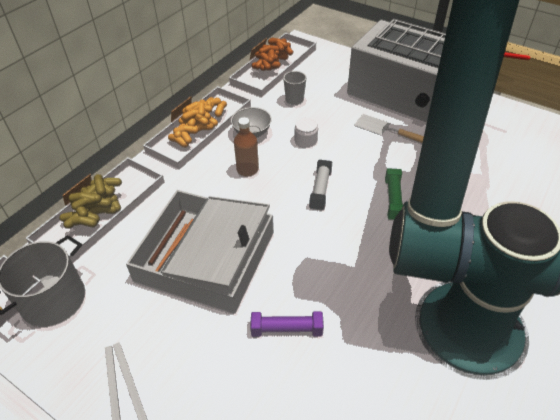

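View pics/top0.png

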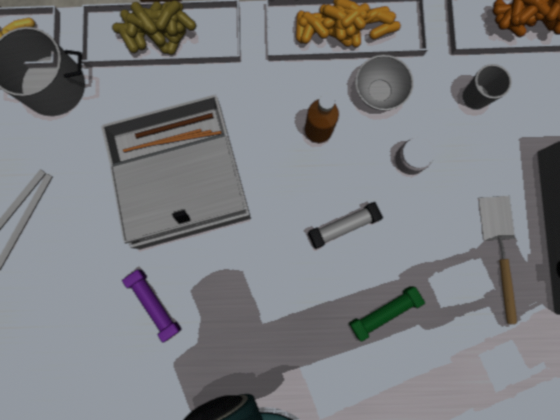

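View pics/wrist0.png

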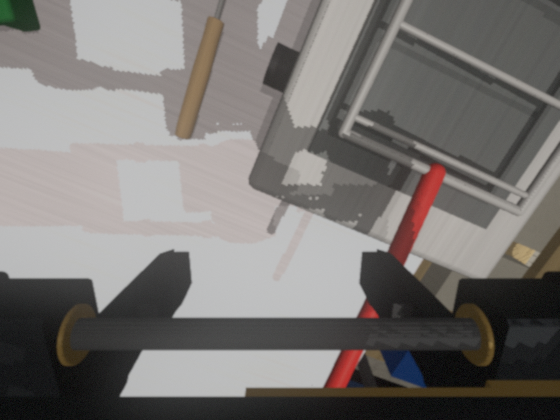

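Candidates for the tube: in the side view steel (320,184), green (394,192) and purple (287,324). In the top view these are steel (345,225), green (388,313) and purple (151,305). I choose the steel one with black caps. The tab is at side (243,235), top (181,216). Next, close crops.

Run:
```python
from h import *
crop('side0',120,180,290,310,4.5,'c_side_case')
crop('top0',95,90,255,250,3.7,'c_top_case')
a=load('side0')['image'][145:220,290:350]; b=load('top0')['image'][190:260,295:395]
a=cv2.resize(a,None,fx=6,fy=6,interpolation=2); b=cv2.resize(b,None,fx=4.2,fy=4.2,interpolation=2)
c=np.zeros((450,800,3),np.uint8); c[:a.shape[0],:a.shape[1]]=a; c[:b.shape[0],370:370+b.shape[1]]=b
cv2.imwrite('pics/c_tube.png',c)
```

```text
(no output)
```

View pics/c_side_case.png

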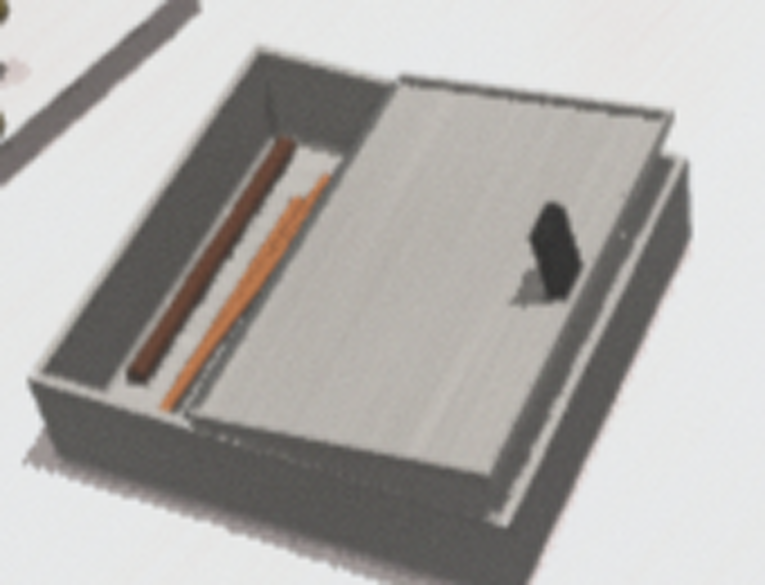

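View pics/c_top_case.png

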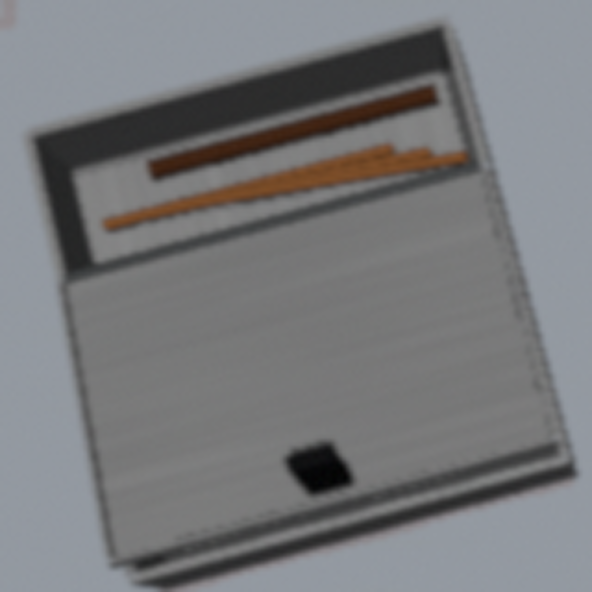

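View pics/c_tube.png

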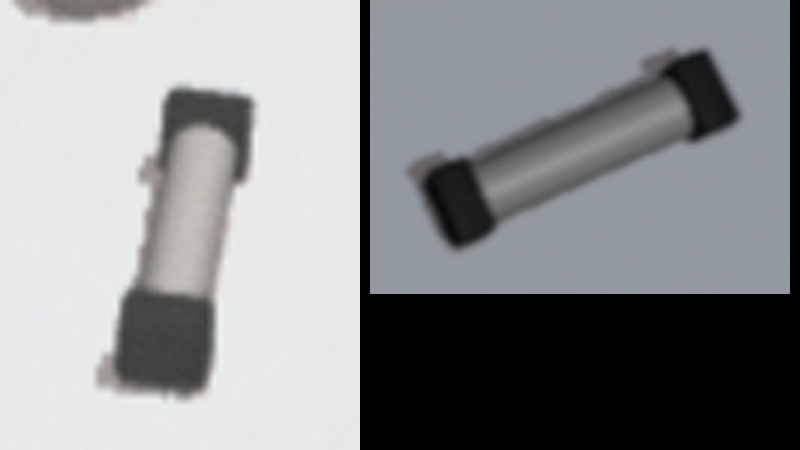

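```bash
cat > m.py <<'E'
from h import *
S=load('side0');T=load('top0')
cs=lambda x,y:(120+x/4.5,180+y/4.5)
ct=lambda x,y:(95+x/3.7,90+y/3.7)
K={'rl':((35,378),(35,133)),'rr':((258,48),(447,22)),'fl':((505,522),(132,577)),'fr':((690,160),(573,466))}
P={}
for k,(a,b) in K.items():
    p,r=tri([(S,*cs(*a)),(T,*ct(*b))]);P[k]=p;print(k,p.round(1),np.round(r,1))
print('len y',np.linalg.norm(P['rl']-P['rr']),np.linalg.norm(P['fl']-P['fr']),'x',np.linalg.norm(P['rl']-P['fl']),np.linalg.norm(P['rr']-P['fr']))
M={'rl':(170,120),'rr':(170,-120),'fl':(-85,120),'fr':(-85,-120)}
A=np.array([M[k] for k in K],float);B=np.array([P[k][:2] for k in K])
ca,cb=A.mean(0),B.mean(0);U=(A-ca);V=(B-cb)
th=np.arctan2((U[:,0]*V[:,1]-U[:,1]*V[:,0]).sum(),(U*V).sum())
R=np.array([[np.cos(th),-np.sin(th)],[np.sin(th),np.cos(th)]])
org=cb-R@ca
print('case',org,'yaw',th,np.degrees(th)); print((A@R.T+org-B).round(1))
# flap corners
F={'hl':((190,418),(65,285)),'hr':((400,80),(480,178)),'fl':((493,475),(112,562)),'fr':((672,115),(560,446))}
for k,(a,b) in F.items():
    p,r=tri([(S,*cs(*a)),(T,*ct(*b))]);l=R.T@(p[:2]-org);print(k,p.round(1),np.round(r,1),'case',l.round(1))
for ang in [0,.1,.15,.2]:
    for d,h,y in [(152+5,34+15,12),(152+5,34+15,-12),(152-5,49,12),(152-5,49,-12),(157,3,12),(157,3,-12)]:
        x=82.5-(d*np.cos(ang)-h*0 - 0) + h*np.sin(ang); z=68+d*np.sin(ang)+h*np.cos(ang)
        w=R@[x,y]+org; w=[*w,z]; a=(proj(S,w)-[120,180])*4.5; b=(proj(T,w)-[95,90])*3.7
        print(ang,d,h,y,a.round(),b.round())
# tube
s2=lambda x,y:(290+x/6,145+y/6); t2=lambda x,y:(295+(x-370)/4.2,190+y/4.2)
# bare tube ends / caps
np.save('case.npy',[*org,th])
E
python3 m.py
```

```text
rl [685.7 303.9  57.3] [0.3 0.3]
rr [740.1  76.3  61.4] [0.3 0.3]
fl [439.9 246.2  62.8] [0. 0.]
fr [493.   13.1  59.7] [0.9 0.9]
len y 234.06381427614403 239.0553558196258 x 252.55519001188108 255.1248240499829
case [548.35700485 149.97041769] yaw 0.23534667830099648 13.48437138907021
[[-0.   2.4]
 [ 1.5 -3.4]
 [-2.2  0.7]
 [ 0.7  0.4]]
hl [598.7 283.5  66.3] [1.4 1.4] case [ 80.1 118.1]
hr [649.5  59.2  71.9] [1.9 1.9] case [  77.2 -111.9]
fl [444.8 245.3  97.1] [0.8 0.8] case [-78.5 116.9]
fr [499.4  17.8  95.6] [1.4 1.4] case [ -78.4 -117.1]
0 157 49 12 [569. 273.] [303. 498.]
0 157 49 -12 [589. 236.] [350. 485.]
0 147 49 12 [550. 268.] [298. 479.]
0 147 49 -12 [569. 231.] [345. 466.]
0 157 3 12 [575. 331.] [322. 507.]
0 157 3 -12 [594. 295.] [366. 495.]
0.1 157 49 12 [556. 250.] [294. 483.]
0.1 157 49 -12 [576. 213.] [341. 471.]
0.1 147 49 12 [537. 245.] [289. 464.]
0.1 147 49 -12 [557. 209.] [337. 451.]
0.1 157 3 12 [571. 311.] [315. 502.]
0.1 157 3 -12 [590. 274.] [360. 490.]
0.15 157 49 12 [549. 238.] [289. 475.]
0.15 157 49 -12 [568. 201.] [337. 462.]
0.15 147 49 12 [529. 234.] [285. 456.]
0.15 147 49 -12 [549. 197.] [332. 443.]
0.15 157 3 12 [568. 301.] [311. 498.]
0.15 157 3 -12 [587. 264.] [357. 486.]
0.2 157 49 12 [540. 226.] [284. 466.]
0.2 157 49 -12 [560. 189.] [332. 453.]
0.2 147 49 12 [521. 223.] [280. 447.]
0.2 147 49 -12 [541. 186.] [328. 434.]
0.2 157 3 12 [564. 290.] [308. 494.]
0.2 157 3 -12 [583. 253.] [354. 481.]
```

```bash
cat > t.py <<'E'
from h import *
from scipy.optimize import least_squares
S=load('side0');T=load('top0')
cs=lambda x,y:np.array((120+x/4.5,180+y/4.5)); ct=lambda x,y:np.array((95+x/3.7,90+y/3.7))
K={'rl':((35,378),(35,133)),'rr':((258,48),(447,22)),'fl':((505,522),(132,577)),'fr':((690,160),(573,466))}
M={'rl':(170,120),'rr':(170,-120),'fl':(-85,120),'fr':(-85,-120)}
def res(p,z=68):
    r=[]
    c,s=np.cos(p[2]),np.sin(p[2])
    for k,(a,b) in K.items():
        x,y=M[k]; w=[p[0]+c*x-s*y,p[1]+s*x+c*y,z]
        r+=list(proj(S,w)-cs(*a))+list(proj(T,w)-ct(*b))
    return np.array(r)
f=least_squares(res,[548,150,.235]); print('case',f.x,f.fun.reshape(-1,4).round(1)); 
f2=least_squares(lambda p:res(p[:3],p[3]),[548,150,.235,68]); print('freez',f2.x)
np.save('case.npy',f.x)
s2=lambda x,y:(290+x/6,145+y/6); t2=lambda x,y:(295+(x-370)/4.2,190+y/4.2)
print('top nadir',proj(T,[T['position'][0],T['position'][1],0]),'side',proj(S,[300,-100,20]))
# cap top-face outer corners guess: 
print('tube mid top @20',atz(T,*t2(582,150),28), 'A',atz(T,*t2(483,192),28),'B',atz(T,*t2(681,109),28))
for n,p in [('tin','x')]: pass
E
python3 t.py
```

```text
case [5.46013797e+02 1.50051297e+02 2.35521534e-01] [[-1.  -1.6 -3.3 -0.6]
 [ 0.8 -2.5  1.1 -1.1]
 [ 1.3 -0.1 -1.2  2.2]
 [ 0.8 -1.8 -0.7 -0.1]]
freez [5.48815679e+02 1.49630582e+02 2.35622542e-01 5.89267024e+01]
top nadir [276.1865651  273.50330684] side [366.22997663 229.4020014 ]
tube mid top @20 [ 470.3466048  -178.78231435   28.        ] A [ 451.49627204 -130.25805894   28.        ] B [ 488.79549497 -227.49739278   28.        ]
```

>>> carry_out --commands '[[[0.28, 0.97, 0.1], [0, 0, 0.073], 1], [[0.28, 0.97, 0.1], [0, 0, 0.073], 1], [[0.28, 0.97, 0.1], [0, 0, 0.073], 1], [[0.28, 0.97, 0.1], [0, 0, 0.073], 1], [[0.28, 0.97, 0.1], [0, 0, 0.073], 1]]'

```text
time: 0.57
tool_pos: [306.6, -473.9, 253.3]
orientation: [0.333, 0.624, 0.334, -0.624]
wrist_force: [0.4, 0.7, -0.2]
finger_gap: 87.8
```

>>> carry_out --commands '[[[0.28, 0.97, 0], [0, 0, 0.073], 1], [[0.28, 0.97, 0], [0, 0, 0.073], 1], [[0.28, 0.97, 0], [0, 0, 0.073], 1], [[0.28, 0.97, 0], [0, 0, 0.073], 1], [[0.28, 0.97, 0], [0, 0, 0.073], 1]]'

```text
time: 0.98
tool_pos: [348.6, -328.4, 253.4]
orientation: [0.496, 0.504, 0.496, -0.504]
wrist_force: [0.3, 0.3, 0.7]
finger_gap: 88.3
```

Run:
```python
from h import *
o=get_obs(); print(o['time'],o['tool_pos'],q2m(o['orientation']).round(2).tolist(),o['q'].round(3))
s=snap('wrist','wrist1'); print(s['position'])
```

```text
0.9833 [ 348.55581238 -328.39253492  253.41772452] [[-0.0, 1.0, -0.02], [0.0, -0.02, -1.0], [-1.0, -0.0, -0.0]] [-0.808 -0.123  1.989  0.     1.276 -0.792]
[ 351.0208168  -249.45408224  399.72368608]
```

View pics/wrist1.png

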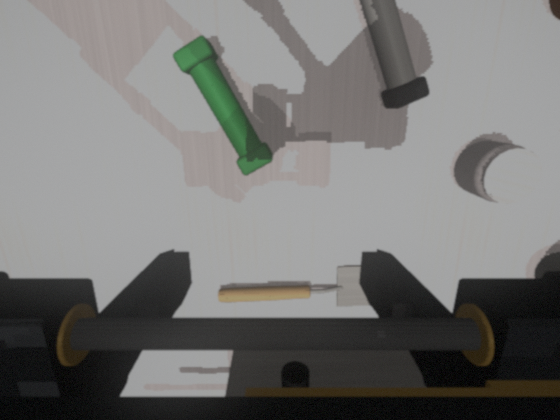

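>>> carry_out --commands '[[[0.28, 0.97, 0], [0, 0, 0.073], 1], [[0.28, 0.97, 0], [0, 0, 0.073], 1], [[0.28, 0.97, 0], [0, 0, 0.073], 1], [[0.28, 0.97, 0], [0, 0, 0.073], 1]]'

```text
time: 1.37
tool_pos: [382.1, -212.3, 253.5]
orientation: [0.597, 0.378, 0.597, -0.378]
wrist_force: [0.6, 0.3, 0.0]
finger_gap: 88.2
```

Run:
```python
from h import *
s=snap('wrist','wrist2'); o=get_obs(); print(o['time'],o['tool_pos'],o['q'].round(3))
```

```text
1.4167 [ 383.04261675 -208.02254023  253.42033498] [-0.558 -0.212  2.065  0.004  1.291 -1.008]
```

>>> carry_out --commands '[[[0.28, 0.97, 0], [0, 0, 0.073], 1], [[0.28, 0.97, 0], [0, 0, 0.073], 1], [[0.28, 0.97, 0], [0, 0, 0.073], 1], [[0.28, 0.97, 0], [0, 0, 0.073], 1]]'

```text
time: 1.75
tool_pos: [415.8, -96.1, 253.6]
orientation: [0.668, 0.233, 0.668, -0.233]
wrist_force: [-0.2, -0.4, -0.5]
finger_gap: 88.2
```

Run:
```python
from h import *
s=snap('wrist','wrist3'); o=get_obs(); print(o['time'],o['tool_pos'],o['q'].round(3))
```

```text
1.8 [416.86851436 -91.82761064 253.62452887] [-0.279 -0.233  2.081  0.004  1.294 -1.188]
```

View pics/wrist2.png

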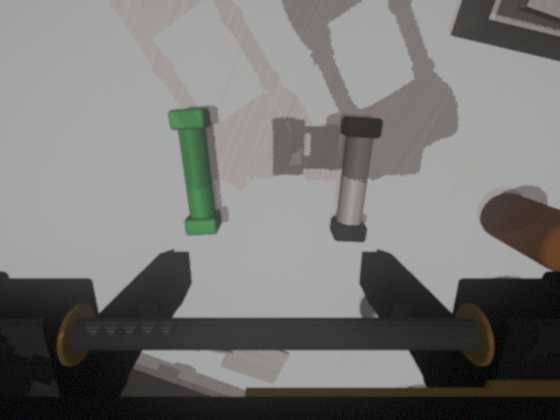

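View pics/wrist3.png

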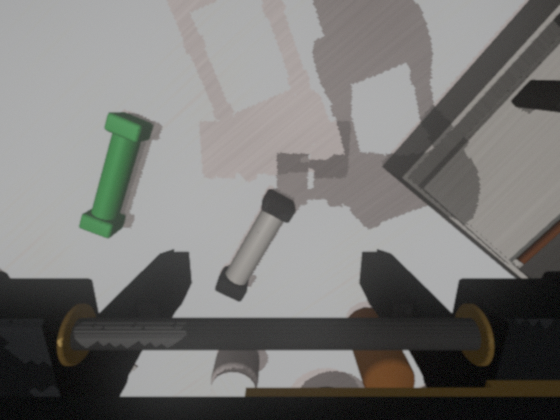

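Run:
```python
from h import *
a=cv2.resize(load('wrist2')['image'][105:255,315:400],None,fx=4,fy=4,interpolation=2)
b=cv2.resize(load('wrist3')['image'][180:310,205:305],None,fx=4,fy=4,interpolation=2)
c=np.zeros((600,760,3),np.uint8); c[:600,:340]=a; c[:520,350:750]=b
cv2.imwrite('pics/c_tube2.png',c)
```

```text
(no output)
```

View pics/c_tube2.png

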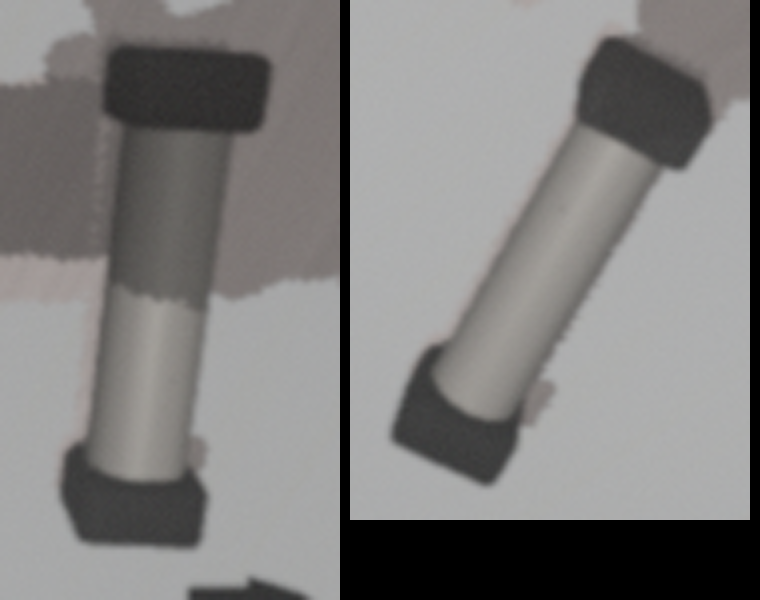

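```bash
cat > tube.py <<'E'
from h import *
from scipy.optimize import least_squares
W2,W3,T,S=load('wrist2'),load('wrist3'),load('top0'),load('side0')
def blobs(s,x0,y0,x1,y1,th=80):
    g=cv2.cvtColor(s['image'],cv2.COLOR_BGR2GRAY)[y0:y1,x0:x1]
    n,l,st,c=cv2.connectedComponentsWithStats((g<th).astype(np.uint8)); 
    i=1+np.argsort(-st[1:,4])[:2]; return [(c[k]+[x0,y0],st[k,4]) for k in i]
B={}
for n,s,bx,th in [('w2',W2,(320,110,395,247),72),('w3',W3,(212,182,302,305),88),('t',T,(300,197,390,253),65),('s',S,(300,155,340,212),95)]:
    B[n]=(s,blobs(s,*bx,th)); print(n,[(c.round(1),a) for c,a in B[n][1]])
def hullc(s,p,e):
    c,sn=np.cos(p[3]),np.sin(p[3]); pts=[]
    for y in (53,75):
        for x in (-20,20):
            for z in (-20,20):
                Y=e*y; pts.append(proj(s,[p[0]+c*x-sn*Y,p[1]+sn*x+c*Y,p[2]+z]))
    h=cv2.convexHull(np.array(pts,np.float32)); m=cv2.moments(h); return np.array([m['m10'],m['m01']])/m['m00'],m['m00']
def res(p,names,zfix=None):
    p=list(p)
    if zfix is not None: p[2]=zfix
    r=[]
    for n in names:
        s,b=B[n]; o=[c for c,_ in b]
        for e in(1,-1):
            h,_=hullc(s,p,e); d=[np.linalg.norm(h-x) for x in o]; r+=list(h-o[int(np.argmin(d))])
    return np.array(r)
# yaw: axis dir from B to A: A(451,-130) B(489,-227)
y0=np.arctan2(37,97)
for names in (['w2','w3'],['t','s'],['w2','w3','t','s']):
    f=least_squares(res,[470,-179,20,y0],args=(names,)); print(names,f.x.round(3),f.fun.round(1))
    print([round(hullc(B[n][0],f.x,e)[1]) for n in names for e in (1,-1)])
E
python3 tube.py
```

```text
w2 [(array([360. , 128.4]), np.int32(840)), (array([347.5, 231.2]), np.int32(521))]
w3 [(array([278.2, 205.3]), np.int32(704)), (array([230.2, 286.6]), np.int32(488))]
t [(array([315.5, 237.7]), np.int32(231)), (array([373.5, 211.7]), np.int32(199))]
s [(array([316.9, 201.4]), np.int32(221)), (array([324.1, 164.5]), np.int32(91))]
['w2', 'w3'] [ 4.72983e+02 -1.75623e+02  2.00000e+01  3.85000e-01] [ 1.6 -0.9 -0.  -1.7 -0.1  0.9  1.5 -2.8]
[887, 958, 863, 929]
['t', 's'] [ 4.72265e+02 -1.78648e+02  2.00000e+01  3.69000e-01] [ 0.6 -0.5  0.   1.2  0.3 -1.4  0.9  1.6]
[262, 309, 276, 249]
['w2', 'w3', 't', 's'] [ 4.73112e+02 -1.76485e+02  1.99330e+01  3.74000e-01] [ 1.9 -0.1 -0.8 -1.2 -0.1  1.6  0.6 -2.6 -0.5 -0.8 -1.1  0.7 -0.4 -0.9
  0.1  2. ]
[885, 957, 864, 931, 262, 309, 277, 249]
```

```bash
sed -i 's/args=(names,))/args=(names,),diff_step=1e-3,x_scale=[10,10,10,.1])/' tube.py; sed -i 's/,(.w3.,W3/,("w3",W3/' tube.py; python3 tube.py
python3 - <<'E'
from h import *
W2,W3=load('wrist2'),load('wrist3')
a=lambda x,y:(315+x/4,105+y/4); b=lambda x,y:(205+(x-350)/4,180+y/4)
# inner-cap/tube junction top-centre points, tube mid-line
for n,p,q in [('A',(178,126),(620,142)),('B',(140,478),(476,408))]:
    print(n,tri([(W2,*a(*p)),(W3,*b(*q))]))
E
```

```text
w2 [(array([360. , 128.4]), np.int32(840)), (array([347.5, 231.2]), np.int32(521))]
w3 [(array([278.2, 205.3]), np.int32(704)), (array([230.2, 286.6]), np.int32(488))]
t [(array([315.5, 237.7]), np.int32(231)), (array([373.5, 211.7]), np.int32(199))]
s [(array([316.9, 201.4]), np.int32(221)), (array([324.1, 164.5]), np.int32(91))]
['w2', 'w3'] [ 4.71515e+02 -1.76315e+02  2.52030e+01  3.95000e-01] [ 0.8 -0.7  0.1 -0.2 -1.7  1.3  0.3 -1. ]
[914, 987, 888, 955]
['t', 's'] [ 4.72960e+02 -1.77563e+02  2.14660e+01  3.91000e-01] [ 0.3 -0.3 -0.7  0.2  0.4 -1.5 -0.   1.3]
[263, 310, 276, 248]
['w2', 'w3', 't', 's'] [ 4.72153e+02 -1.76668e+02  2.35390e+01  3.94000e-01] [ 0.8 -0.3  0.1 -0.3 -1.5  1.5  0.6 -1.2  0.   0.1 -0.9  0.4  0.6 -1.7
  0.   1.1]
[906, 978, 881, 947, 263, 311, 276, 249]
A (array([ 450.51974477, -126.78616536,   34.39742531]), [1.0020006147440979, 1.0020006147440725])
B (array([ 498.12942228, -227.64001414,   21.93422631]), [0.9549521210930124, 0.9549521210930048])
```

>>> carry_out --commands '[[[0.22, 0.92, 0], [0, 0, 0.072], 1], [[0.22, 0.92, 0], [0, 0, 0.072], 1], [[0.22, 0.92, 0], [0, 0, 0.072], 1], [[0.22, 0.92, 0], [0, 0, 0.072], 1]]'

```text
time: 2.13
tool_pos: [442.3, 14.1, 253.6]
orientation: [0.703, 0.077, 0.703, -0.077]
wrist_force: [1.2, 0.0, -0.5]
finger_gap: 88.0
```

>>> carry_out --commands '[[[0.22, 0.92, 0], [0, 0, 0.072], 1], [[0.22, 0.92, 0], [0, 0, 0.072], 1], [[0.22, 0.92, 0], [0, 0, 0.072], 1], [[0.22, 0.92, 0], [0, 0, 0.072], 1]]'

```text
time: 2.47
tool_pos: [468.8, 124.6, 253.5]
orientation: [0.702, -0.083, 0.702, 0.082]
wrist_force: [1.1, -0.4, 0.1]
finger_gap: 88.3
```

Run:
```python
from h import *
s=snap('wrist','wrist4'); o=get_obs(); print(o['time'],o['tool_pos'],o['q'].round(3),q2m(o['orientation']).round(3).tolist())
```

```text
2.5167 [469.86607847 128.62280138 253.6412755 ] [ 0.214 -0.108  1.976  0.004  1.272 -1.599] [[0.001, -0.239, 0.971], [0.004, 0.971, 0.239], [-1.0, 0.004, 0.002]]
```

View pics/wrist4.png

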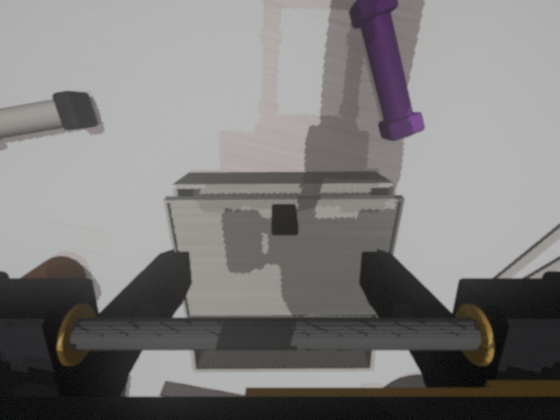

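Run:
```python
from h import *
a=cv2.resize(load('wrist4')['image'][165:265,160:410],None,fx=3,fy=3,interpolation=2)
b=cv2.resize(load('wrist3')['image'][70:120,500:560],None,fx=5,fy=5,interpolation=2)
c=np.zeros((580,760,3),np.uint8); c[:300,:750]=a; c[310:560,:300]=b
cv2.imwrite('pics/c_tab.png',c)
W=load('wrist4'); x,y,th=np.load('case.npy'); 
for ang in (.12,.15,.18):
  for d,h,yy in [(157,49,0),(147,49,0),(157,3,0),(164,3,118),(164,3,-118),(164,0,-118)]:
    X=82.5-d*np.cos(ang)+h*np.sin(ang); z=68+d*np.sin(ang)+h*np.cos(ang)
    w=[x+np.cos(th)*X-np.sin(th)*yy,y+np.sin(th)*X+np.cos(th)*yy,z]; print(ang,d,h,yy,(3*(proj(W,w)-[160,165])).round())
for X,Y in [(-85,120),(-85,-120)]:
    print('wall',(3*(proj(W,[x+np.cos(th)*X-np.sin(th)*Y,y+np.sin(th)*X+np.cos(th)*Y,68])-[160,165])).round())
```

```text
0.12 157 49 0 [366. 152.]
0.12 147 49 0 [366. 182.]
0.12 157 3 0 [364.  93.]
0.12 164 3 118 [713.  73.]
0.12 164 3 -118 [15. 75.]
0.12 164 0 -118 [17. 72.]
0.15 157 49 0 [367. 164.]
0.15 147 49 0 [367. 193.]
0.15 157 3 0 [364.  99.]
0.15 164 3 118 [718.  79.]
0.15 164 3 -118 [10. 80.]
0.15 164 0 -118 [13. 77.]
0.18 157 49 0 [367. 176.]
0.18 147 49 0 [367. 205.]
0.18 157 3 0 [364. 105.]
0.18 164 3 118 [723.  85.]
0.18 164 3 -118 [ 5. 87.]
0.18 164 0 -118 [ 8. 83.]
wall [697.  44.]
wall [29. 46.]
```

View pics/c_tab.png

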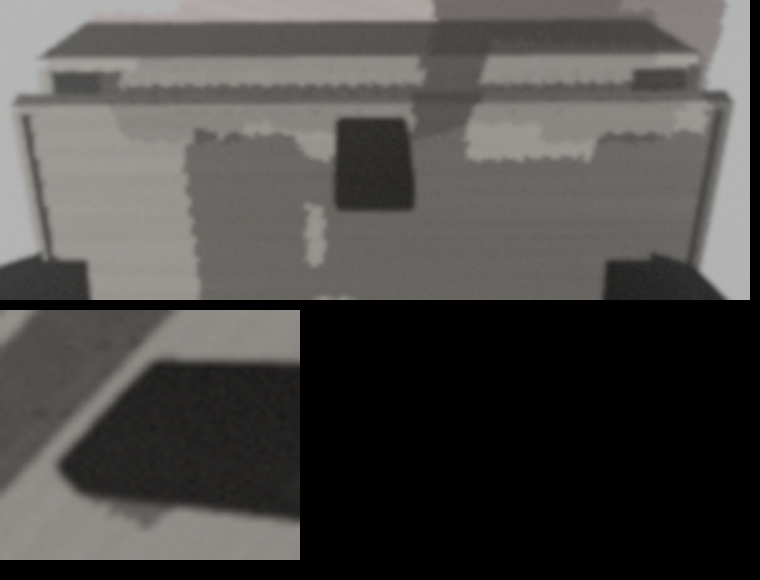

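>>> carry_out --commands '[[[0.0, 0.05, -0.9], [0.018, -0.072, 0], 1], [[0.0, 0.05, -0.9], [0.018, -0.072, 0], 1], [[0.0, 0.0, -0.9], [0.018, -0.072, 0], 1], [[0, 0, 0], [0, 0, 0], 1]]'

```text
time: 2.85
tool_pos: [449.5, 122.4, 152.3]
orientation: [0.805, -0.065, 0.582, 0.095]
wrist_force: [-7.3, -2.0, -6.1]
finger_gap: 88.2
```

Run:
```python
from h import *
s=snap('wrist','wrist5'); o=get_obs(); print(o['time'],o['tool_pos'],o['q'].round(3),q2m(o['orientation']).round(3).tolist(),o['wrist_force'])
```

```text
2.9 [454.83631681 123.41753878 159.08647952] [ 0.202 -0.275  2.326  0.021  0.768 -1.61 ] [[0.308, -0.227, 0.924], [0.078, 0.974, 0.214], [-0.948, 0.006, 0.318]] [-0.46449564 -0.54959869 -0.17369798]
```

View pics/wrist5.png

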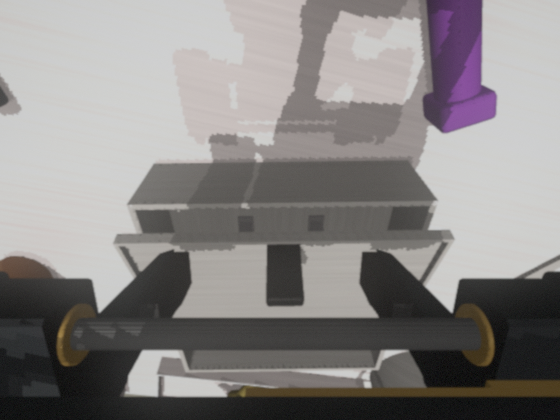

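>>> carry_out --commands '[[[0, 0, 0], [0, 0, 0], 1], [[0, 0, 0], [0, 0, 0], 1]]'

```text
time: 3.07
tool_pos: [472.2, 126.9, 176.9]
orientation: [0.815, -0.063, 0.568, 0.095]
wrist_force: [1.2, 0.6, 0.7]
finger_gap: 88.2
```

```bash
cat > st.py <<'E'
from h import *
o=get_obs(); R=q2m(o['orientation']); d=R[:,0]
x,y,th=548.6,153.4,.238
cx=np.array([np.cos(th),np.sin(th),0]); cy=np.array([-np.sin(th),np.cos(th),0])
g=o['tool_pos']-19*d
l=np.array([(g-[x,y,0])@cx,(g-[x,y,0])@cy,g[2]])
print('t',round(o['time'],2),'tcp',o['tool_pos'].round(1),'q',o['q'].round(3),'F',o['wrist_force'].round(1),'gap',round(o['finger_gap'],1))
print('grasp world',g.round(1),'in case',l.round(1),'tilt fwd deg',np.degrees(np.arctan2(d@cx,-d[2])).round(1),'d.cy',(d@cy).round(3),'y.cy',(R[:,1]@cy).round(3),'y.cx',(R[:,1]@cx).round(3))
# flap angle if grasp rigid at (152,34)
r=l[[0,2]]-[82.5,68]; print('radius',np.hypot(*r).round(1),'(155.8) flap angle',(np.arctan2(r[1],-r[0])-np.arctan2(34,152)).round(3))
E
python3 st.py
```

```text
t 3.07 tcp [472.2 126.9 176.9] q [ 0.202 -0.274  2.297  0.021  0.765 -1.611] F [1.2 0.6 0.7] gap 88.2
grasp world [465.8 125.3 194.8] in case [-87.1  -7.8 194.8] tilt fwd deg 20.3 d.cy 0.002 y.cy 1.0 y.cx 0.008
radius 211.7 (155.8) flap angle 0.422
```

>>> carry_out --commands '[[[0.15, 0.3, -0.6], [0, 0, 0], 1], [[0.25, 0.15, -0.8], [0, 0, 0], 1], [[0.36, 0, -0.87], [0, 0, 0], 1], [[0, 0, 0], [0, 0, 0], 1], [[0, 0, 0], [0, 0, 0], 1]]'

```text
time: 3.48
tool_pos: [494.9, 140.7, 107.0]
orientation: [0.814, -0.064, 0.569, 0.096]
wrist_force: [0.4, -0.3, 0.1]
finger_gap: 88.5
```

```bash
python3 - <<'E'
from h import *
s=snap('wrist','wrist6'); s=snap('side','side6'); crop('side6',120,120,320,300,3.8,'c_side6')
E
python3 st.py
```

```text
t 3.58 tcp [494.8 140.7 108.2] q [ 0.224 -0.122  2.319  0.013  0.591 -1.586] F [0.3 0.5 0. ] gap 88.3
grasp world [488.4 139.1 126. ] in case [-61.9   0.3 126. ] tilt fwd deg 20.3 d.cy 0.002 y.cy 1.0 y.cx 0.008
radius 155.6 (155.8) flap angle 0.162
```

View pics/wrist6.png

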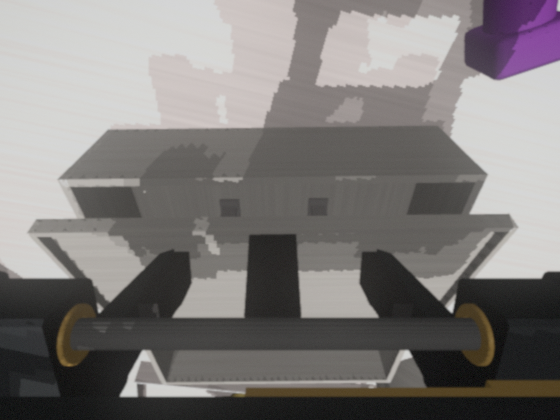

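View pics/c_side6.png

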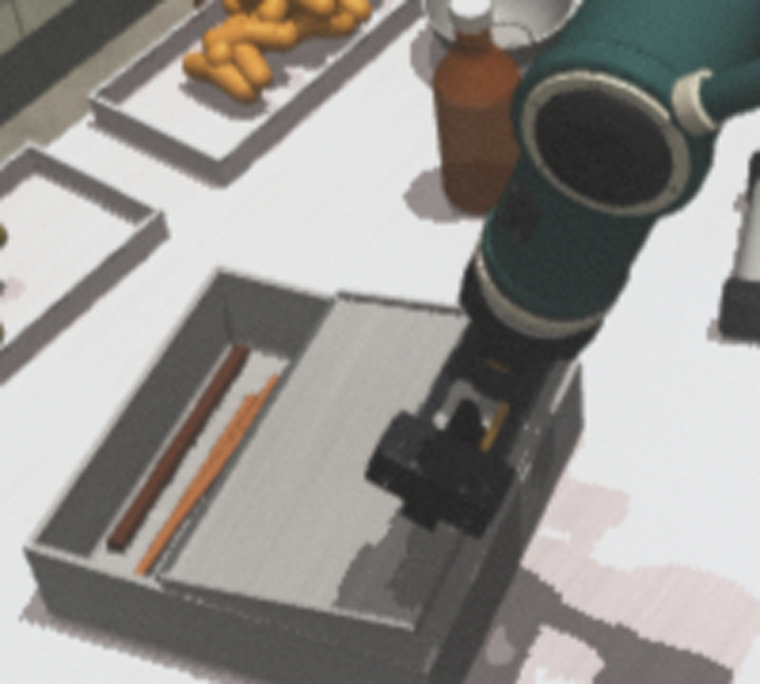

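>>> carry_out --commands '[[[0, 0, 0], [0, 0, 0], 0], [[0, 0, 0], [0, 0, 0], 0], [[0, 0, 0], [0, 0, 0], 0], [[0, 0, 0], [0, 0, 0], 0], [[0, 0, 0], [0, 0, 0], 0]]'

```text
time: 4.0
tool_pos: [491.5, 140.1, 105.2]
orientation: [0.814, -0.064, 0.569, 0.096]
wrist_force: [-0.9, -0.6, -0.6]
finger_gap: 57.4
```

```bash
python3 st.py
```

```text
t 4.0 tcp [491.5 140.1 105.2] q [ 0.224 -0.123  2.325  0.013  0.589 -1.586] F [-0.9 -0.6 -0.6] gap 57.4
grasp world [485.1 138.6 123. ] in case [-65.2   0.5 123. ] tilt fwd deg 20.1 d.cy 0.002 y.cy 1.0 y.cx 0.007
radius 157.6 (155.8) flap angle 0.137
```

>>> carry_out --commands '[[[0.1, 0, 0.1], [0, 0, 0], 0], [[0, 0, 0], [0, 0, 0], 0], [[0, 0, 0], [0, 0, 0], 0], [[0, 0, 0], [0, 0, 0], 0], [[0, 0, 0], [0, 0, 0], 0]]'

```text
time: 4.42
tool_pos: [494.5, 139.5, 107.5]
orientation: [0.814, -0.065, 0.57, 0.096]
wrist_force: [4.4, -18.5, 0.2]
finger_gap: 23.8
```

```bash
python3 st.py
```

```text
t 4.42 tcp [494.5 139.5 107.5] q [ 0.222 -0.12   2.317  0.012  0.595 -1.588] F [  4.4 -18.5   0.2] gap 23.8
grasp world [488.1 138.  125.4] in case [-62.4  -0.7 125.4] tilt fwd deg 20.0 d.cy 0.001 y.cy 1.0 y.cx 0.007
radius 155.8 (155.8) flap angle 0.157
```

```bash
cat > arc.py <<'E'
from h import *
import sys
n=int(sys.argv[1]); da=float(sys.argv[2])
o=get_obs(); th=.238; x,y=548.6,153.4
cx=np.array([np.cos(th),np.sin(th),0]); cy=np.array([-np.sin(th),np.cos(th),0])
H=np.array([x,y,0])+82.5*cx+np.array([0,0,68])
p=o['tool_pos']
for i in range(n):
    q=H+Ro.from_rotvec(cy*da).apply(p-H); print(((q-p)/30).round(2),(cy*da/(np.pi/2)).round(3)); p=q
E
python3 arc.py 14 .1067
```

```text
[0.16 0.04 0.48] [-0.016  0.066  0.   ]
[0.21 0.05 0.46] [-0.016  0.066  0.   ]
[0.26 0.06 0.44] [-0.016  0.066  0.   ]
[0.3  0.07 0.41] [-0.016  0.066  0.   ]
[0.34 0.08 0.37] [-0.016  0.066  0.   ]
[0.38 0.09 0.33] [-0.016  0.066  0.   ]
[0.41 0.1  0.29] [-0.016  0.066  0.   ]
[0.44 0.11 0.24] [-0.016  0.066  0.   ]
[0.46 0.11 0.19] [-0.016  0.066  0.   ]
[0.48 0.12 0.14] [-0.016  0.066  0.   ]
[0.49 0.12 0.09] [-0.016  0.066  0.   ]
[0.5  0.12 0.03] [-0.016  0.066  0.   ]
[ 0.5   0.12 -0.02] [-0.016  0.066  0.   ]
[ 0.49  0.12 -0.08] [-0.016  0.066  0.   ]
```

>>> carry_out --commands '[[[0.16, 0, 0.48], [-0.016, 0.066, 0], 0], [[0.21, 0.05, 0.46], [-0.016, 0.066, 0], 0], [[0.26, 0.06, 0.44], [-0.016, 0.066, 0], 0]]'

```text
time: 4.67
tool_pos: [509.5, 142.9, 148.3]
orientation: [0.709, -0.079, 0.696, 0.083]
wrist_force: [-2.2, 1.8, -4.4]
finger_gap: 23.6
```

```bash
python3 st.py; python3 arc.py 5 .1067
```

```text
t 4.67 tcp [509.5 142.9 148.3] q [ 0.224  0.053  2.021  0.004  1.049 -1.578] F [-2.2  1.8 -4.4] gap 23.6
grasp world [509.2 142.8 167.3] in case [-40.8  -1.  167.3] tilt fwd deg 1.0 d.cy 0.003 y.cy 1.0 y.cx 0.008
radius 158.3 (155.8) flap angle 0.458
[0.3  0.07 0.42] [-0.016  0.066  0.   ]
[0.34 0.08 0.39] [-0.016  0.066  0.   ]
[0.38 0.09 0.35] [-0.016  0.066  0.   ]
[0.41 0.1  0.3 ] [-0.016  0.066  0.   ]
[0.44 0.11 0.26] [-0.016  0.066  0.   ]
```

Lifting well; radius within 2.5 mm. Continuing, with a slight pull toward the hinge.

>>> carry_out --commands '[[[0.33, 0.08, 0.4], [-0.016, 0.066, 0], 0], [[0.37, 0.09, 0.37], [-0.016, 0.066, 0], 0], [[0.4, 0.09, 0.33], [-0.016, 0.066, 0], 0]]'

```text
time: 4.92
tool_pos: [542.5, 151.0, 184.1]
orientation: [0.587, -0.092, 0.801, 0.068]
wrist_force: [-10.0, 0.2, 7.2]
finger_gap: 23.9
```

```bash
python3 st.py; python3 arc.py 5 .1067
```

```text
t 4.92 tcp [542.5 151.  184.1] q [ 0.227  0.295  1.698  0.     1.454 -1.573] F [-10.    0.2   7.2] gap 23.9
grasp world [548.  152.3 202.2] in case [ -0.8  -0.9 202.2] tilt fwd deg -17.5 d.cy 0.003 y.cy 1.0 y.cx 0.009
radius 158.0 (155.8) flap angle 0.795
[0.42 0.1  0.29] [-0.016  0.066  0.   ]
[0.44 0.11 0.25] [-0.016  0.066  0.   ]
[0.47 0.11 0.2 ] [-0.016  0.066  0.   ]
[0.49 0.12 0.14] [-0.016  0.066  0.   ]
[0.5  0.12 0.09] [-0.016  0.066  0.   ]
```

>>> carry_out --commands '[[[0.43, 0.1, 0.27], [-0.016, 0.066, 0], 0], [[0.46, 0.11, 0.22], [-0.016, 0.066, 0], 0], [[0.48, 0.12, 0.17], [-0.016, 0.066, 0], 0], [[0.49, 0.12, 0.12], [-0.016, 0.066, 0], 0]]'

```text
time: 5.25
tool_pos: [601.2, 165.5, 210.4]
orientation: [0.407, -0.105, 0.906, 0.046]
wrist_force: [-6.4, 1.1, 12.1]
finger_gap: 23.3
```

```bash
python3 st.py; python3 arc.py 6 .1067
```

```text
t 5.25 tcp [601.2 165.5 210.4] q [ 0.23   0.664  1.246 -0.002  1.957 -1.571] F [-6.4  1.1 12.1] gap 23.3
grasp world [613.5 168.4 224.6] in case [ 66.6  -0.7 224.6] tilt fwd deg -41.6 d.cy 0.003 y.cy 1.0 y.cx 0.008
radius 157.4 (155.8) flap angle 1.25
[0.5  0.12 0.07] [-0.016  0.066  0.   ]
[0.5  0.12 0.02] [-0.016  0.066  0.   ]
[ 0.5   0.12 -0.04] [-0.016  0.066  0.   ]
[ 0.49  0.12 -0.09] [-0.016  0.066  0.   ]
[ 0.48  0.12 -0.14] [-0.016  0.066  0.   ]
[ 0.46  0.11 -0.2 ] [-0.016  0.066  0.   ]
```

>>> carry_out --commands '[[[0.5, 0.12, 0.06], [-0.016, 0.066, 0], 0], [[0.5, 0.12, 0.0], [-0.016, 0.066, 0], 0], [[0.5, 0.12, -0.05], [-0.016, 0.066, 0], 0], [[0.49, 0.12, -0.1], [-0.016, 0.066, 0], 0]]'

```text
time: 5.58
tool_pos: [662.2, 180.4, 208.5]
orientation: [0.208, -0.114, 0.971, 0.022]
wrist_force: [0.5, 4.1, 14.1]
finger_gap: 23.4
```

```bash
python3 st.py; python3 arc.py 3 .1067
```

```text
t 5.58 tcp [662.2 180.4 208.5] q [ 0.231  1.074  0.76  -0.005  2.458 -1.571] F [ 0.5  4.1 14.1] gap 23.4
grasp world [679.  184.4 216.2] in case [134.1  -0.6 216.2] tilt fwd deg -65.9 d.cy 0.003 y.cy 1.0 y.cx 0.005
radius 156.9 (155.8) flap angle 1.686
[ 0.48  0.12 -0.15] [-0.016  0.066  0.   ]
[ 0.46  0.11 -0.2 ] [-0.016  0.066  0.   ]
[ 0.44  0.11 -0.25] [-0.016  0.066  0.   ]
```

>>> carry_out --commands '[[[0.26, 0.06, -0.09], [-0.006, 0.026, 0], 0], [[0, 0, 0], [0, 0, 0], 0]]'

```text
time: 5.75
tool_pos: [669.6, 182.2, 201.9]
orientation: [0.184, -0.115, 0.976, 0.019]
wrist_force: [2.2, 4.9, 12.8]
finger_gap: 23.6
```

```bash
python3 st.py; python3 -c "
from h import *
snap('top','top7');snap('side','side7')"
```

```text
t 5.75 tcp [669.6 182.2 201.9] q [ 0.231  1.13   0.697 -0.005  2.514 -1.572] F [ 2.2  4.9 12.8] gap 23.6
grasp world [686.8 186.3 208.8] in case [142.   -0.6 208.8] tilt fwd deg -68.7 d.cy 0.003 y.cy 1.0 y.cx 0.005
radius 152.9 (155.8) flap angle 1.751
```

View pics/side7.png

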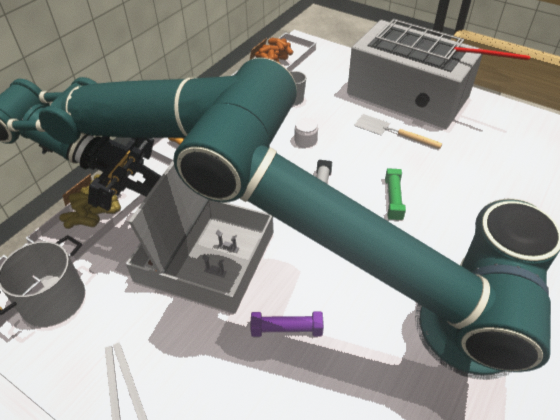

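View pics/top7.png

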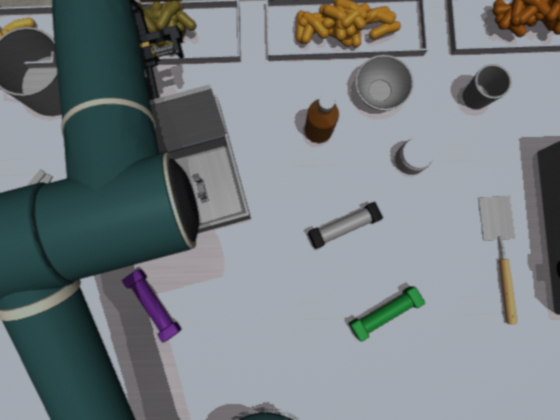

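>>> carry_out --commands '[[[0, 0, 0.05], [0, 0, 0], 1], [[0, 0, 0.05], [0, 0, 0], 1], [[0, 0, 0], [0, 0, 0], 1], [[0, 0, 0], [0, 0, 0], 1], [[0, 0, 0], [0, 0, 0], 1]]'

```text
time: 6.27
tool_pos: [669.4, 180.7, 202.5]
orientation: [0.19, -0.114, 0.975, 0.019]
wrist_force: [0.4, -0.1, 0.1]
finger_gap: 54.8
```

```bash
python3 st.py
```

```text
t 6.27 tcp [669.4 180.7 202.5] q [ 0.23   1.121  0.706 -0.008  2.502 -1.572] F [ 0.4 -0.1  0.1] gap 54.8
grasp world [686.6 184.8 209.6] in case [141.5  -2.  209.6] tilt fwd deg -68.0 d.cy 0.003 y.cy 1.0 y.cx 0.006
radius 153.4 (155.8) flap angle 1.745
```

>>> carry_out --commands '[[[0.8, 0.2, 0.4], [0, 0, 0], 1], [[0.5, 0.1, 0.8], [0, 0, 0], 1], [[0, 0, 1], [0.012, -0.05, 0], 1], [[0, 0, 1], [0.018, -0.074, 0], 1]]'

```text
time: 6.6
tool_pos: [707.9, 189.4, 281.8]
orientation: [0.279, -0.111, 0.953, 0.03]
wrist_force: [0.8, -0.0, 0.1]
finger_gap: 81.1
```

```bash
python3 st.py
python3 - <<'E'
from h import *
T,S=load('top0'),load('side0')
print('sauce top', tri([(T,325,106),(S,244,124)]),'foot',atz(S,247,168,0))
print('tin top', tri([(T,417,152),(S,306,125)]))
E
```

```text
t 6.6 tcp [707.9 189.4 281.8] q [ 0.229  1.089  0.523 -0.007  2.533 -1.573] F [ 0.8 -0.   0.1] gap 81.1
grasp world [723.5 193.1 292.1] in case [179.3  -2.6 292.1] tilt fwd deg -57.5 d.cy 0.003 y.cy 1.0 y.cx 0.007
radius 244.1 (155.8) flap angle 1.759
sauce top (array([ 677.29356339, -132.1457335 ,  158.28762374]), [1.7103293759802511, 1.7103293759803777]) foot [ 683.40348746 -134.30117695    0.        ]
tin top (array([ 611.61461399, -326.16191752,   52.688945  ]), [0.7703374181720313, 0.7703374181722916])
```

>>> carry_out --commands '[[[-0.3, -0.1, 0.5], [0.018, -0.076, 0], 1], [[-0.5, -0.1, 0.4], [0.018, -0.076, 0], 1], [[-0.5, -0.1, 0.3], [0.018, -0.076, 0], 1], [[-0.5, -0.1, 0.2], [0.018, -0.076, 0], 1]]'

```text
time: 6.93
tool_pos: [653.1, 177.3, 342.7]
orientation: [0.514, -0.099, 0.85, 0.057]
wrist_force: [0.6, 0.1, 2.1]
finger_gap: 88.1
```

>>> carry_out --commands '[[[-0.6, -0.1, 0], [0.018, -0.076, 0], 1], [[-0.6, -0.1, 0], [0.018, -0.076, 0], 1], [[-0.6, -0.1, 0], [0.018, -0.076, 0], 1], [[-0.6, -0.1, 0], [0.018, -0.076, 0], 1], [[0, 0, 0], [0, 0, 0], 1]]'

```text
time: 7.35
tool_pos: [569.9, 163.1, 339.1]
orientation: [0.701, -0.081, 0.704, 0.08]
wrist_force: [0.2, -0.5, -1.1]
finger_gap: 88.1
```

```bash
python3 st.py; python3 -c "
from h import *
snap('wrist','wrist8');snap('side','side8')"
```

```text
t 7.35 tcp [569.9 163.1 339.1] q [ 0.238  0.067  1.649 -0.002  1.431 -1.561] F [ 0.2 -0.5 -1.1] gap 88.1
grasp world [570.  163.2 358.1] in case [ 23.1   4.5 358.1] tilt fwd deg -0.3 d.cy -0.002 y.cy 1.0 y.cx 0.01
radius 296.1 (155.8) flap angle 1.149
```

View pics/wrist8.png

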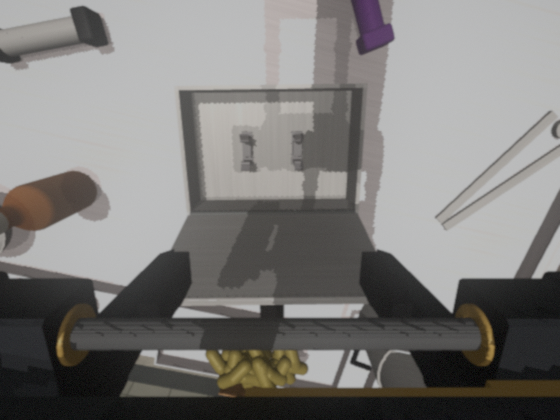

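View pics/side8.png

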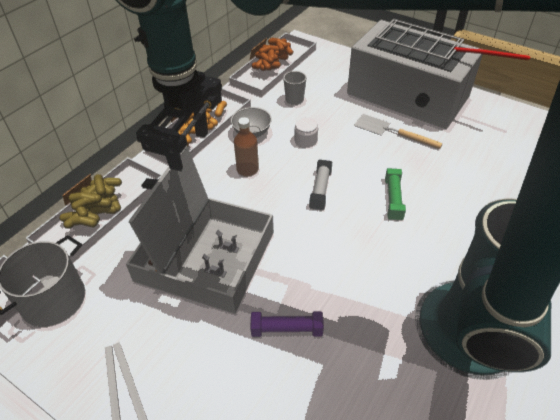

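Run:
```python
from h import *
a=cv2.resize(load('wrist8')['image'][80:220,170:380],None,fx=3.6,fy=3.6,interpolation=2)
cv2.imwrite('pics/c_w8.png',a)
crop('side8',120,150,290,310,4.4,'c_s8')
```

```text
(no output)
```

View pics/c_w8.png

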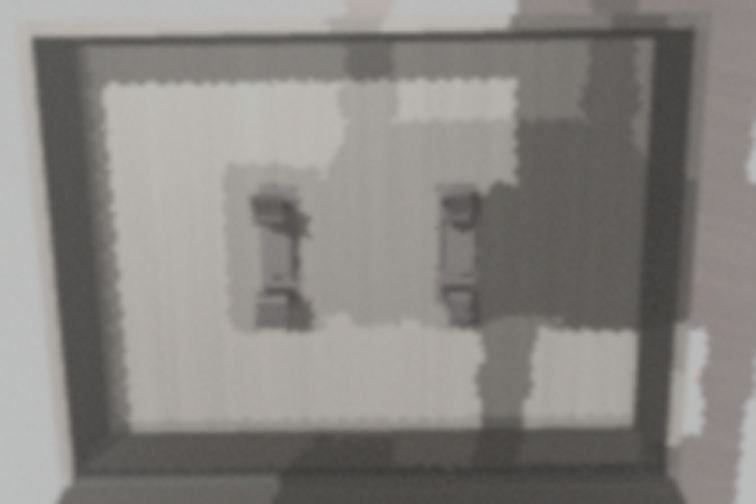

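View pics/c_s8.png

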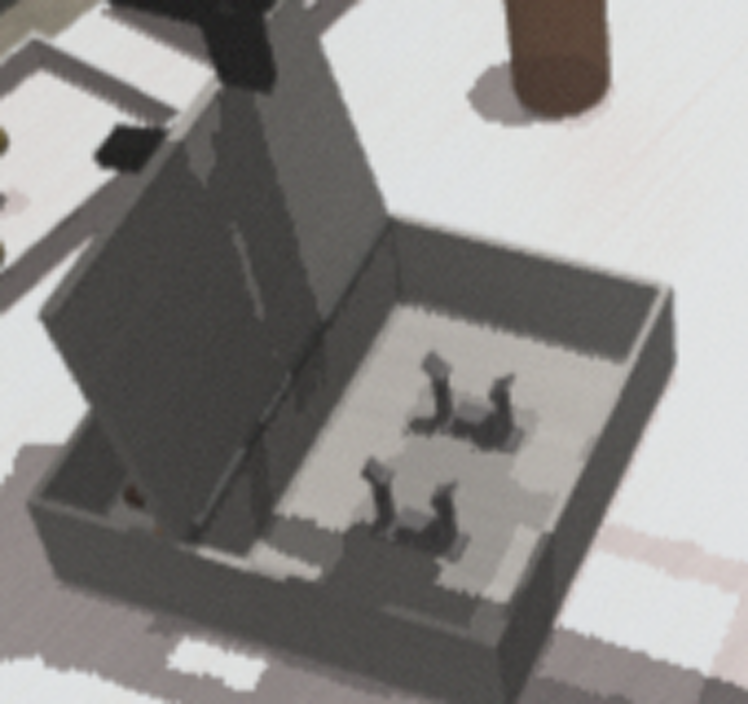

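```bash
cat > clip.py <<'E'
from h import *
W,S=load('wrist8'),load('side8')
w=lambda x,y:(170+x/3.6,80+y/3.6); s=lambda x,y:(120+x/4.4,150+y/4.4)
x,y,th=548.6,153.4,.238
R=np.array([[np.cos(th),np.sin(th)],[-np.sin(th),np.cos(th)]])
L=lambda p:np.array([*(R@(p[:2]-[x,y])),p[2]]).round(1)
print('cam in case',L(W['position']))
for n,q in [('front inner L',(35,40)),('front inner R',(692,32))]: print(n,L(atz(W,*w(*q),68)),'exp -80,-115/+115')
for n,q in [('floor rear L',(130,432)),('floor rear R',(635,428)),('floor front L',(80,45)),('floor front R',(655,40))]: print(n,L(atz(W,*w(*q),5)))
for n,q,z in [('-y front jaw',(272,207),52),('-y rear',(278,307),52),('+y front',(460,207),52),('+y rear',(462,305),52),('-y bar',(280,252),20),('+y bar',(458,252),20)]: print(n,L(atz(W,*w(*q),z)))
# two-view: jaw tips. side: far clip(-y): rear tip (434,358) front tip (507,380); near clip(+y): rear (377,468), front (447,490)
for n,a,b in [('-y front',(272,197),(507,380)),('-y rear',(278,315),(434,358)),('+y front',(460,197),(447,490)),('+y rear',(462,315),(377,468))]:
    p,r=tri([(W,*w(*a)),(S,*s(*b))]); print(n,L(p),np.round(r,1))
p,r=tri([(W,*w(35,40)),(S,*s(668,285))]); print('front inner -y',L(p),r)
# flap angle from side: top corners
for X,Y in [((90+0,0),(0,0))]: pass
E
python3 clip.py
```

```text
cam in case [-53.3   5.8 485.8]
front inner L [ -77.8 -113.5   68. ] exp -80,-115/+115
front inner R [-77.9 114.2  68. ] exp -80,-115/+115
floor rear L [  81.3 -105.9    5. ]
floor rear R [ 81.8 117.1   5. ]
floor front L [ -79.4 -113.6    5. ]
floor front R [-78.8 116.    5. ]
-y front jaw [-19.  -34.9  52. ]
-y rear [ 18.8 -34.1  52. ]
+y front [-18.2  35.7  52. ]
+y rear [18.7 36.8 52. ]
-y bar [  1.5 -35.4  20. ]
+y bar [ 2.3 37.3 20. ]
-y front [-24.2 -34.7  59.1] [1.2 1.2]
-y rear [ 18.3 -34.2  61. ] [2.1 2.1]
+y front [-22.   35.6  52.3] [0.1 0.1]
+y rear [19.8 35.8 53. ] [2.7 2.7]
front inner -y [ -81.1 -116.7   65.5] [3.897571932760509, 3.8975719327604192]
```

>>> carry_out --commands '[[[-0.4, -0.9, 0], [0, 0, -0.075], 1], [[-0.4, -0.94, 0], [0, 0, -0.075], 1], [[-0.4, -0.94, 0], [0, 0, -0.075], 1], [[-0.3, -0.94, -0.2], [0, 0, -0.075], 1], [[-0.3, -0.94, -0.4], [0, 0, -0.075], 1]]'

```text
time: 7.87
tool_pos: [530.0, 24.6, 324.6]
orientation: [0.695, 0.129, 0.695, -0.129]
wrist_force: [0.5, -1.1, -0.1]
finger_gap: 87.8
```

>>> carry_out --commands '[[[-0.3, -0.94, -0.5], [0, 0, -0.075], 1], [[-0.3, -0.94, -0.6], [0, 0, -0.075], 1], [[-0.2, -0.94, -0.6], [0, 0, -0.075], 1], [[-0.2, -0.94, -0.6], [0, 0, -0.075], 1], [[-0.2, -0.94, -0.6], [0, 0, -0.075], 1]]'

```text
time: 8.28
tool_pos: [493.2, -117.5, 235.3]
orientation: [0.627, 0.325, 0.629, -0.326]
wrist_force: [1.0, 0.8, 0.4]
finger_gap: 88.2
```

```bash
cat > st2.py <<'E'
from h import *
o=get_obs(); R=q2m(o['orientation'])
print('t',round(o['time'],2),'tcp',o['tool_pos'].round(1),'q',o['q'].round(3),'F',o['wrist_force'].round(1),'gap',round(o['finger_gap'],1),'d',R[:,0].round(3),'yaw y',np.arctan2(R[1,1],R[0,1]).round(4))
E
python3 st2.py
```

```text
t 8.28 tcp [ 493.2 -117.5  235.3] q [-0.283 -0.053  1.958  0.     1.239 -0.897] F [1.  0.8 0.4] gap 88.2 d [-0.003  0.001 -1.   ] yaw y 0.6143
```

>>> carry_out --commands '[[[-0.3, -0.8, -0.5], [0, 0, -0.071], 1], [[-0.2, -0.8, -0.5], [0, 0, -0.071], 1], [[-0.05, -0.3, -0.5], [0, 0, 0], 1], [[0, 0, 0], [0, 0, 0], 1]]'

```text
time: 8.62
tool_pos: [474.3, -174.5, 187.4]
orientation: [0.585, 0.392, 0.591, -0.393]
wrist_force: [-1.1, -0.5, 0.4]
finger_gap: 88.0
```

```bash
python3 st2.py; python3 -c "
from h import *
snap('wrist','wrist9');snap('top','top9'); crop('top9',280,170,420,275,5,'c_top9')"
```

```text
t 8.62 tcp [ 474.3 -174.5  187.4] q [-0.402 -0.013  2.012 -0.     1.152 -0.796] F [-1.1 -0.5  0.4] gap 88.0 d [-0.008  0.003 -1.   ] yaw y 0.394
```

View pics/wrist9.png

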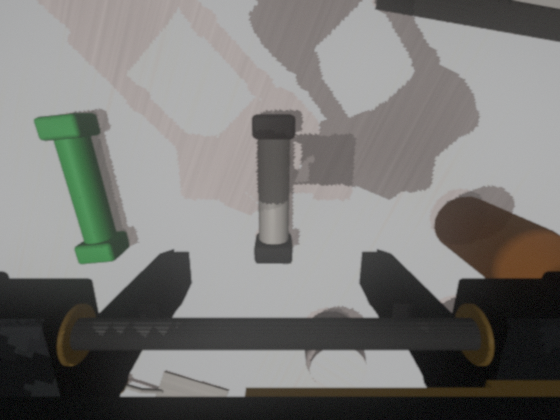

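View pics/top9.png

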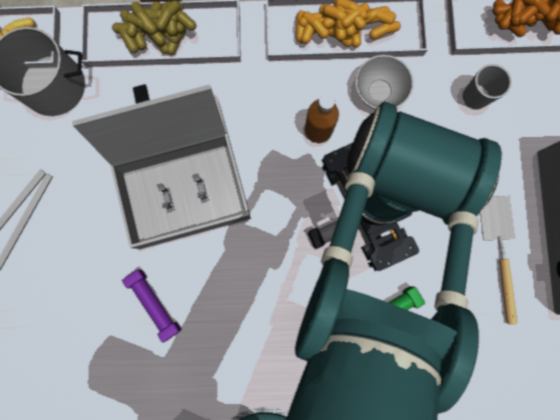

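Run:
```python
from h import *
W=load('wrist9'); x,y,a=472.2,-176.7,.394
for n,X,Y,Z in [('capA outer top',0,75,40),('capA inner top',0,53,40),('bareA top',0,53,36),('capB inner top',0,-53,40),('capB outer top',0,-75,40),('L',-16,0,20),('R',16,0,20)]:
    print(n,proj(W,[x+np.cos(a)*X-np.sin(a)*Y,y+np.sin(a)*X+np.cos(a)*Y,Z]).round(1))
crop('wrist9',240,105,310,270,3.6,'c_w9')
```

```text
capA outer top [271.5 115.6]
capA inner top [271.6 140.5]
bareA top [271.7 140.1]
capB inner top [272.  246.5]
capB outer top [272.1 266. ]
L [256.6 191.2]
R [287.6 191.3]
```

View pics/c_w9.png

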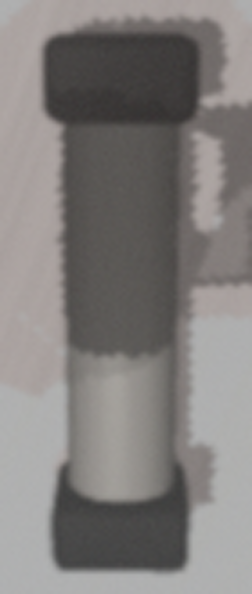

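>>> carry_out --commands '[[[-0.05, 0, -0.8], [0, 0, 0], 1], [[0, 0, -1], [0, 0, 0], 1], [[0, 0, -1], [0, 0, 0], 1], [[0, 0, -1], [0, 0, 0], 1], [[0, 0, -1], [0, 0, 0], 1]]'

```text
time: 9.13
tool_pos: [476.0, -172.1, 47.1]
orientation: [0.589, 0.391, 0.589, -0.391]
wrist_force: [0.1, -0.1, 0.2]
finger_gap: 87.9
```

>>> carry_out --commands '[[[0, 0, -0.4], [0, 0, 0], 1], [[0, 0, -0.3], [0, 0, 0], 1], [[0, 0, 0], [0, 0, 0], 1]]'

```text
time: 9.38
tool_pos: [473.5, -171.7, 24.8]
orientation: [0.587, 0.391, 0.591, -0.391]
wrist_force: [-0.2, -0.1, 0.3]
finger_gap: 88.3
```

```bash
python3 st2.py; python3 -c "
from h import *
snap('wrist','wrist10')"
```

```text
t 9.38 tcp [ 473.5 -171.7   24.8] q [-3.980e-01  1.850e-01  2.143e+00  1.000e-03  8.180e-01 -7.970e-01] F [-0.2 -0.1  0.3] gap 88.3 d [-0.004  0.003 -1.   ] yaw y 0.3983
```

View pics/wrist10.png

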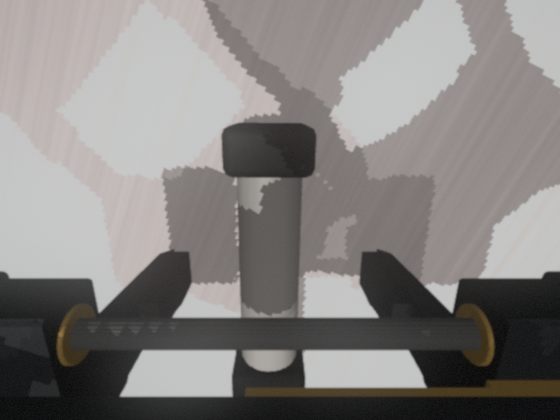

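>>> carry_out --commands '[[[-0.07, -0.1, -0.3], [0, 0, 0], 1], [[0, 0, -0.3], [0, 0, 0], 1], [[0, 0, 0], [0, 0, 0], 1]]'

```text
time: 9.68
tool_pos: [470.6, -175.3, 6.9]
orientation: [0.587, 0.392, 0.59, -0.392]
wrist_force: [-0.4, 0.6, -0.4]
finger_gap: 87.4
```

```bash
python3 st2.py
```

```text
t 9.68 tcp [ 470.6 -175.3    6.9] q [-4.060e-01  2.110e-01  2.155e+00  1.000e-03  7.790e-01 -8.040e-01] F [-0.4  0.6 -0.4] gap 87.4 d [-0.003  0.002 -1.   ] yaw y 0.3969
```

>>> carry_out --commands '[[[0, 0, -0.08], [0, 0, 0], 0], [[0, 0, 0], [0, 0, 0], 0], [[0, 0, 0], [0, 0, 0], 0], [[0, 0, 0], [0, 0, 0], 0], [[0, 0, 0], [0, 0, 0], 0]]'

```text
time: 10.1
tool_pos: [471.3, -175.4, 5.4]
orientation: [0.588, 0.392, 0.59, -0.392]
wrist_force: [-0.1, 0.1, 0.6]
finger_gap: 57.0
```

>>> carry_out --commands '[[[0, 0, 0], [0, 0, 0], 0], [[0, 0, 0], [0, 0, 0], 0], [[0, 0, 0], [0, 0, 0], 0], [[0, 0, 0], [0, 0, 0], 0]]'

```text
time: 10.43
tool_pos: [471.1, -175.3, 5.1]
orientation: [0.588, 0.392, 0.59, -0.392]
wrist_force: [-0.4, 0.0, -0.5]
finger_gap: 31.2
```

```bash
python3 st2.py
```

```text
t 10.43 tcp [ 471.1 -175.3    5.1] q [-4.060e-01  2.150e-01  2.155e+00  1.000e-03  7.750e-01 -8.040e-01] F [-0.4  0.  -0.5] gap 31.2 d [-0.003  0.002 -1.   ] yaw y 0.3972
```

>>> carry_out --commands '[[[0, 0, 0.8], [0, 0, 0], 0], [[0, 0, 1], [0, 0, 0], 0], [[0.1, 0.5, 1], [0, 0, 0], 0], [[0.22, 0.92, 1], [0, 0, 0], 0], [[0.22, 0.92, 1], [0, 0, 0], 0]]'

```text
time: 10.85
tool_pos: [486.5, -104.7, 149.9]
orientation: [0.587, 0.392, 0.59, -0.392]
wrist_force: [0.6, 0.5, -2.4]
finger_gap: 31.2
```

```bash
python3 st2.py; python3 -c "
from h import *
snap('wrist','wrist11')"
```

```text
t 10.85 tcp [ 486.5 -104.7  149.9] q [-2.630e-01  5.000e-03  2.067e+00  1.000e-03  1.073e+00 -6.580e-01] F [ 0.6  0.5 -2.4] gap 31.2 d [-0.004  0.002 -1.   ] yaw y 0.3949
```

View pics/wrist11.png

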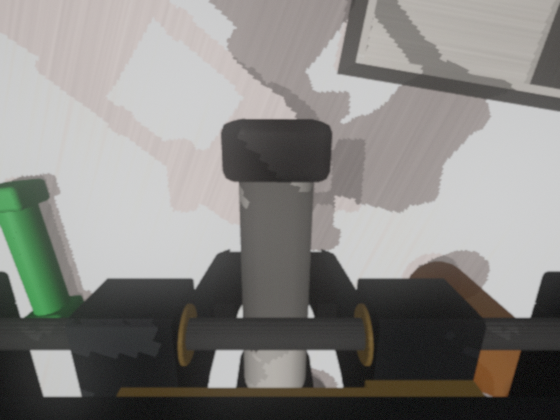

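Run:
```python
from h import *
W=load('wrist11'); o=get_obs(); R=q2m(o['orientation'])
for off in (-4,-2,0,2,4):
    p=o['tool_pos']+R@np.array([-35,0,-(53+off)]); q=o['tool_pos']+R@np.array([-35,0,-(75+off)]); print(off,proj(W,p).round(1),proj(W,q).round(1))
```

```text
-4 [287.3 194.3] [288.  128.6]
-2 [287.4 188.7] [288.  122.2]
0 [287.5 183. ] [288.1 115.7]
2 [287.5 177.2] [288.2 109.1]
4 [287.6 171.3] [288.2 102.5]
```

>>> carry_out --commands '[[[0.23, 0.96, 0.3], [0, 0, -0.034], 0], [[0.23, 0.96, 0.3], [0, 0, -0.034], 0], [[0.23, 0.96, 0.2], [0, 0, -0.034], 0], [[0.23, 0.96, 0], [0, 0, 0], 0], [[0.23, 0.96, 0], [0, 0, 0], 0]]'

```text
time: 11.32
tool_pos: [521.9, 40.2, 173.2]
orientation: [0.555, 0.438, 0.557, -0.437]
wrist_force: [0.8, 0.6, -1.8]
finger_gap: 31.6
```

>>> carry_out --commands '[[[0.23, 0.9, 0], [0, 0, 0], 0], [[0.23, 0.9, 0], [0.013, -0.054, 0], 0], [[0.23, 0.9, 0], [0.013, -0.054, 0], 0], [[0.1, 0.3, 0], [0.013, -0.054, 0], 0], [[0, 0, 0], [0, 0, 0], 0]]'

```text
time: 11.73
tool_pos: [541.8, 130.2, 170.5]
orientation: [0.607, 0.505, 0.497, -0.361]
wrist_force: [-2.7, 0.6, -2.8]
finger_gap: 31.3
```

```bash
python3 st2.py; python3 st.py
```

```text
t 11.73 tcp [541.8 130.2 170.5] q [ 0.18  -0.061  2.113  0.025  0.833 -0.074] F [-2.7  0.6 -2.8] gap 31.3 d [ 0.246  0.063 -0.967] yaw y 0.2398
t 11.73 tcp [541.8 130.2 170.5] q [ 0.18  -0.061  2.113  0.025  0.833 -0.074] F [-2.7  0.6 -2.8] gap 31.3
grasp world [537.1 129.  188.9] in case [-16.9 -21.  188.9] tilt fwd deg 14.7 d.cy 0.004 y.cy 0.002 y.cx 0.967
radius 156.5 (155.8) flap angle 0.663
```

>>> carry_out --commands '[[[0.2, 0.45, 0], [0, 0, 0], 0], [[0.16, 0.4, -0.5], [0, 0, 0], 0], [[0, 0, -0.8], [0, 0, 0], 0], [[0, 0, -0.8], [0, 0, 0], 0], [[0, 0, 0], [0, 0, 0], 0]]'

```text
time: 12.15
tool_pos: [551.8, 152.7, 104.0]
orientation: [0.605, 0.503, 0.498, -0.365]
wrist_force: [-1.9, 0.1, -3.0]
finger_gap: 31.2
```

>>> carry_out --commands '[[[0, 0, 0], [0, 0, 0], 0]]'

```text
time: 12.23
tool_pos: [554.5, 153.3, 107.8]
orientation: [0.606, 0.505, 0.496, -0.363]
wrist_force: [0.0, 0.1, -1.1]
finger_gap: 31.3
```

```bash
python3 st2.py; python3 -c "
from h import *
for n in ['wrist','side','top']: snap(n,n+'12')
crop('side12',120,130,320,300,3.8,'c_s12');crop('top12',60,80,280,260,3.4,'c_t12')"; python3 st2.py
```

```text
t 12.23 tcp [554.5 153.3 107.8] q [ 0.223  0.052  2.13   0.008  0.707 -0.019] F [ 0.   0.1 -1.1] gap 31.3 d [ 0.243  0.061 -0.968] yaw y 0.2365
t 12.38 tcp [557.7 154.2 111.8] q [ 0.223  0.048  2.127  0.009  0.705 -0.019] F [ 0.1  0.2 -2.6] gap 31.1 d [ 0.251  0.063 -0.966] yaw y 0.2365
```

View pics/wrist12.png

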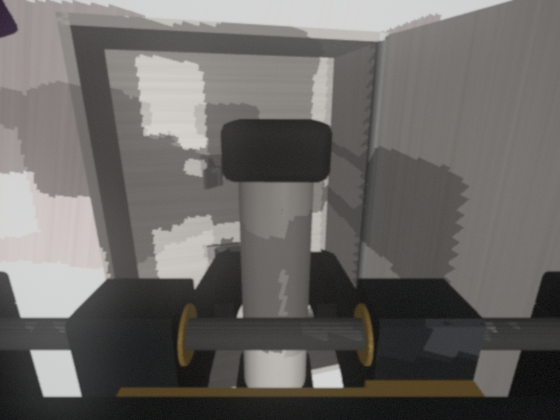

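View pics/c_s12.png

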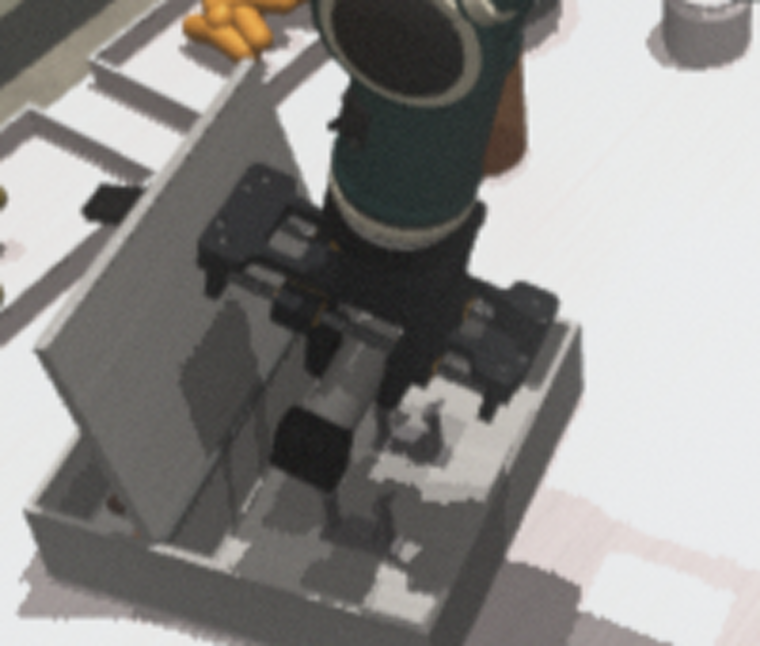

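View pics/c_t12.png

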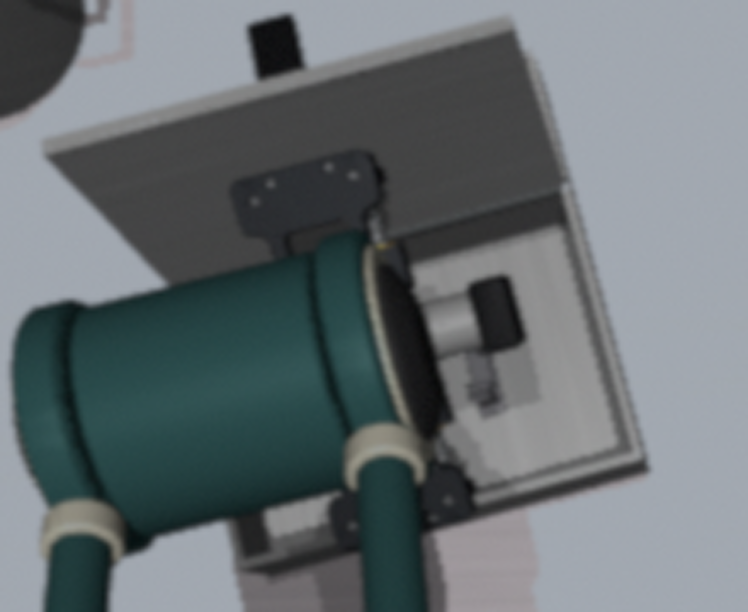

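>>> carry_out --commands '[[[-0.16, 0.04, -0.6], [0, 0, 0], 0], [[0, 0, -0.7], [0, 0, 0], 0], [[0, 0, -0.6], [0, 0, 0], 0], [[0, 0, 0], [0, 0, 0], 0], [[0, 0, 0], [0, 0, 0], 0]]'

```text
time: 12.8
tool_pos: [551.6, 155.5, 53.6]
orientation: [0.607, 0.506, 0.495, -0.361]
wrist_force: [0.5, -0.0, -1.4]
finger_gap: 31.4
```

```bash
cat >> st2.py <<'E'
d=R[:,0]; a=o['tool_pos']-15*d; th=.238; v=a[:2]-np.array([548.6,153.4]); print('tube axis',a.round(1),'case',(v@[np.cos(th),np.sin(th)]).round(1),(v@[-np.sin(th),np.cos(th)]).round(1))
E
python3 st2.py; python3 -c "
from h import *
for n in ['side','top']: snap(n,n+'13')
crop('side13',120,130,320,300,3.8,'c_s13');crop('top13',60,80,280,260,3.4,'c_t13')"; python3 st2.py
```

```text
t 12.8 tcp [551.6 155.5  53.6] q [ 0.229  0.124  2.174  0.008  0.584 -0.015] F [ 0.5 -0.  -1.4] gap 31.4 d [ 0.249  0.063 -0.966] yaw y 0.2368
tube axis [547.9 154.5  68.1] case -0.4 1.3
t 12.9 tcp [553.2 155.9  55.3] q [ 0.229  0.122  2.173  0.008  0.583 -0.015] F [ 0.1 -0.2 -1.4] gap 31.0 d [ 0.252  0.063 -0.966] yaw y 0.2369
tube axis [549.4 155.   69.8] case 1.2 1.3
```

View pics/c_s13.png

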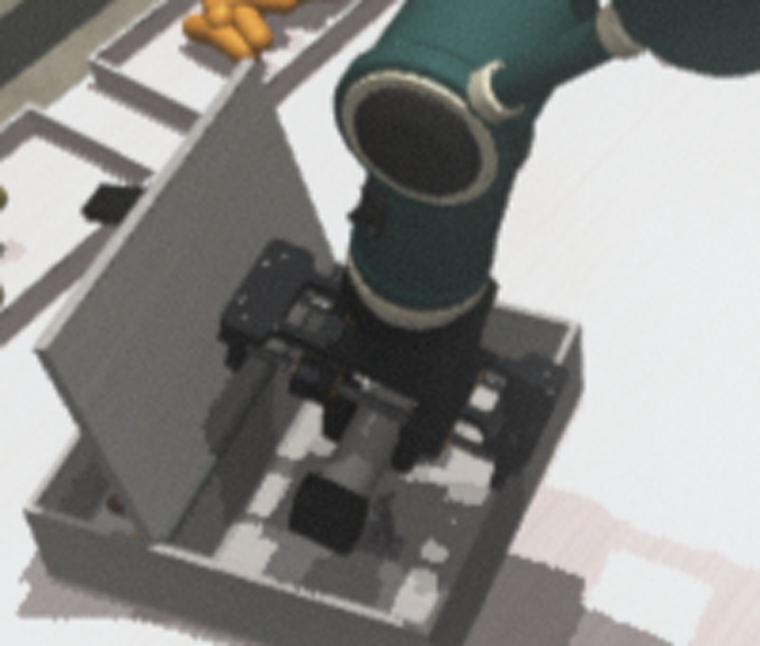

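View pics/c_t13.png

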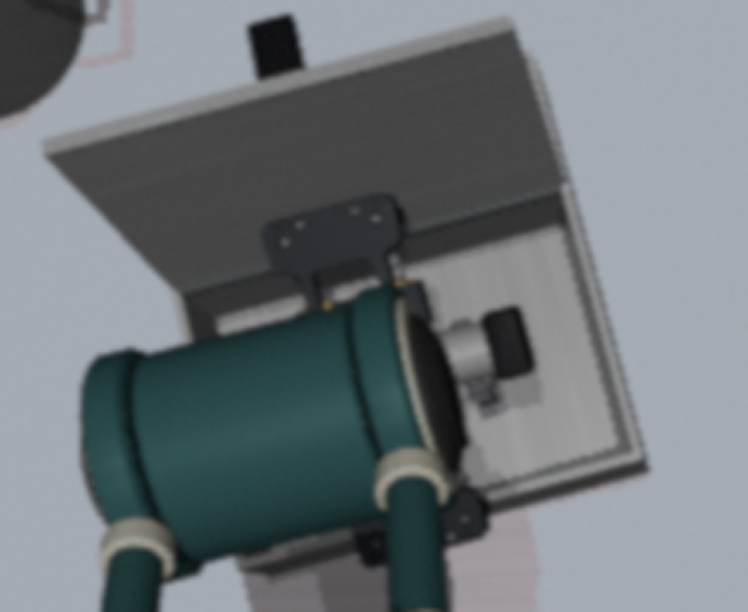

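Run:
```python
from h import *
T,S=load('top13'),load('side13'); th=.238
def wd(X,Y,Z): return [548.6+np.cos(th)*X-np.sin(th)*Y,153.4+np.sin(th)*X+np.cos(th)*Y,Z]
for n,p in [('tube cap -y top',(0,-64+1.3,89)),('cap -y mid',(0,-62.7,69)),('cap inner -y top',(0,-51.7,85)),('clip -y front',(-19,-35,54)),('+y cap mid',(0,64,69)),('+y front jaw',(-19,36,54)),('front in -y',(-80,-115,68)),('front in +y',(-80,115,68))]:
    print(n,'top',((proj(T,wd(*p))-[60,80])*3.4).round(),'side',((proj(S,wd(*p))-[120,130])*3.8).round())
```

```text
tube cap -y top top [499. 335.] side [414. 329.]
cap -y mid top [504. 342.] side [417. 350.]
cap inner -y top top [481. 342.] side [407. 346.]
clip -y front top [470. 390.] side [429. 407.]
+y cap mid top [291. 400.] side [328. 510.]
+y front jaw top [353. 422.] side [381. 497.]
front in -y top [627. 451.] side [568. 323.]
front in +y top [237. 557.] side [420. 623.]
```

>>> carry_out --commands '[[[-0.06, -0.02, -0.25], [0, 0, 0], 0], [[0, 0, -0.1], [0, 0, 0], 0], [[0, 0, 0], [0, 0, 0], 0], [[0, 0, 0], [0, 0, 0], 0]]'

```text
time: 13.23
tool_pos: [550.4, 155.2, 43.2]
orientation: [0.607, 0.507, 0.495, -0.361]
wrist_force: [2.1, 1.1, -2.7]
finger_gap: 30.9
```

```bash
python3 st2.py
```

```text
t 13.23 tcp [550.4 155.2  43.2] q [ 0.229  0.137  2.184  0.009  0.559 -0.016] F [ 2.1  1.1 -2.7] gap 30.9 d [ 0.251  0.063 -0.966] yaw y 0.2371
tube axis [546.7 154.2  57.7] case -1.7 1.3
```

>>> carry_out --commands '[[[0.04, 0.01, -0.1], [0, 0, 0], 0], [[0, 0, 0], [0, 0, 0], 0], [[0, 0, 0], [0, 0, 0], 0]]'

```text
time: 13.48
tool_pos: [551.3, 155.5, 40.0]
orientation: [0.607, 0.506, 0.495, -0.361]
wrist_force: [-1.4, 0.2, 2.5]
finger_gap: 31.3
```

```bash
python3 st2.py; python3 -c "
from h import *
for n in ['side','wrist']: snap(n,n+'14')
crop('side14',120,130,320,300,3.8,'c_s14')"; python3 st2.py
```

```text
t 13.48 tcp [551.3 155.5  40. ] q [ 0.229  0.144  2.183  0.009  0.554 -0.016] F [-1.4  0.2  2.5] gap 31.3 d [ 0.25   0.063 -0.966] yaw y 0.2371
tube axis [547.5 154.5  54.5] case -0.8 1.3
t 13.58 tcp [551.3 155.5  40. ] q [ 0.229  0.144  2.183  0.009  0.553 -0.016] F [ 0.3 -0.2  2.8] gap 31.1 d [ 0.25   0.063 -0.966] yaw y 0.2372
tube axis [547.5 154.5  54.5] case -0.8 1.3
```

View pics/c_s14.png

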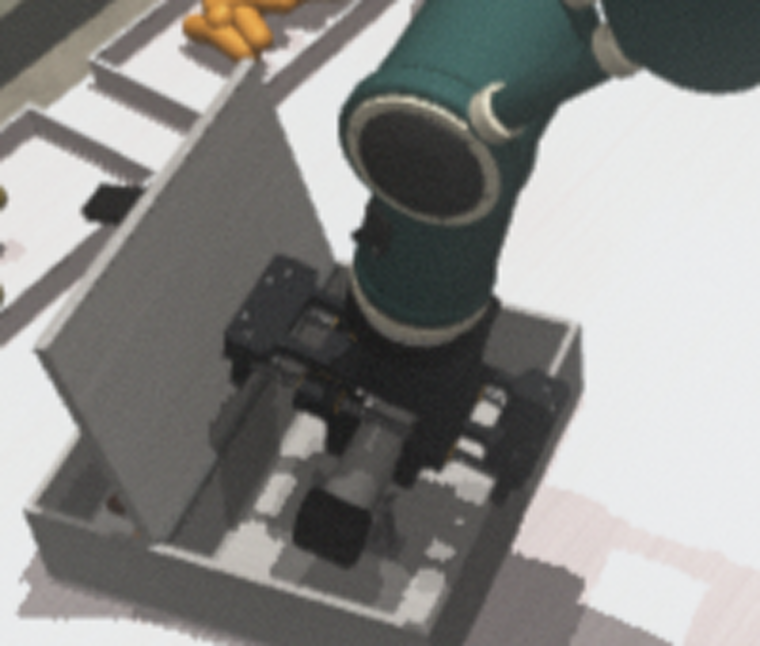

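View pics/wrist14.png

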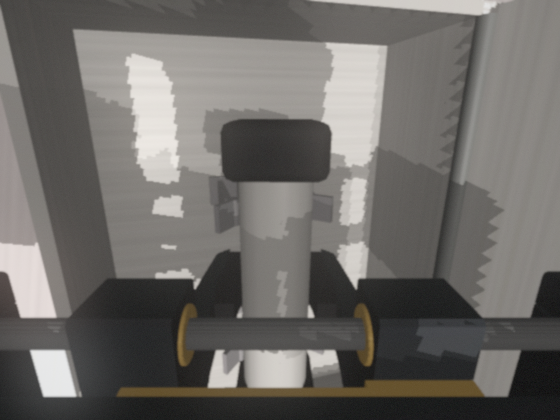

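>>> carry_out --commands '[[[0, 0, 0], [0, 0, 0], 0.65], [[0, 0, 0], [0, 0, 0], 0.65], [[0, 0, 0], [0, 0, 0], 0.65], [[0, 0, 0], [0, 0, 0], 0.65]]'

```text
time: 13.92
tool_pos: [550.4, 155.3, 39.2]
orientation: [0.607, 0.506, 0.495, -0.361]
wrist_force: [0.2, -0.1, -0.6]
finger_gap: 55.6
```

```bash
python3 st2.py
```

```text
t 13.92 tcp [550.4 155.3  39.2] q [ 0.229  0.145  2.184  0.009  0.553 -0.016] F [ 0.2 -0.1 -0.6] gap 55.6 d [ 0.249  0.063 -0.967] yaw y 0.2369
tube axis [546.7 154.3  53.7] case -1.6 1.3
```

>>> carry_out --commands '[[[-0.22, -0.06, 0.85], [0, 0, 0], 0.65], [[-0.22, -0.06, 0.85], [0, 0, 0], 0.65], [[-0.22, -0.06, 0.85], [0, 0, 0], 0.65], [[-0.1, 0, 0.9], [-0.013, 0.054, 0], 0.65], [[0, 0, 0.9], [-0.013, 0.054, 0], 0.65]]'

```text
time: 14.33
tool_pos: [524.4, 149.2, 170.1]
orientation: [0.572, 0.459, 0.539, -0.415]
wrist_force: [0.0, 0.9, -0.7]
finger_gap: 57.3
```

>>> carry_out --commands '[[[0, 0, 0.8], [-0.013, 0.054, 0], 0.65], [[0, 0, 0.5], [0, 0, 0.077], 0.65], [[0, 0, 0], [0, 0, 0.077], 0.65], [[0, 0, 0], [0, 0, 0.077], 0.65], [[0, 0, 0], [0, 0, 0.077], 0.65]]'

```text
time: 14.75
tool_pos: [528.3, 150.0, 209.3]
orientation: [0.644, 0.29, 0.646, -0.29]
wrist_force: [0.2, -0.3, 0.2]
finger_gap: 57.7
```

>>> carry_out --commands '[[[0, 0, 0], [0, 0, 0.077], 0.55], [[0, 0, 0], [0, 0, 0.077], 0.55], [[0, 0, 0], [0, 0, 0.077], 0.55], [[0, 0, 0], [0, 0, 0.077], 0.55], [[0, 0, 0], [0, 0, 0.077], 0.55]]'

```text
time: 15.17
tool_pos: [527.8, 149.9, 208.6]
orientation: [0.701, 0.084, 0.703, -0.085]
wrist_force: [-0.0, -0.3, -0.3]
finger_gap: 48.4
```

```bash
python3 st2.py; python3 -c "
from h import *
for n in ['side','wrist','top']: snap(n,n+'15')
crop('side15',120,130,320,300,3.8,'c_s15')"
```

```text
t 15.17 tcp [527.8 149.9 208.6] q [ 0.232  0.049  1.907 -0.     1.189 -1.1  ] F [-0.  -0.3 -0.3] gap 48.4 d [-0.004 -0.001 -1.   ] yaw y 1.3315
tube axis [527.8 149.9 223.6] case -21.0 1.5
```

View pics/c_s15.png

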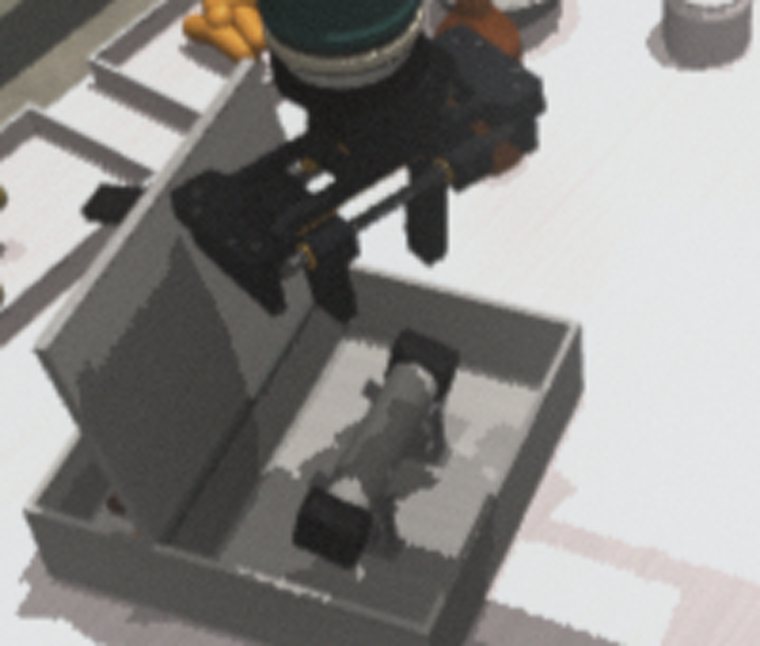

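View pics/wrist15.png

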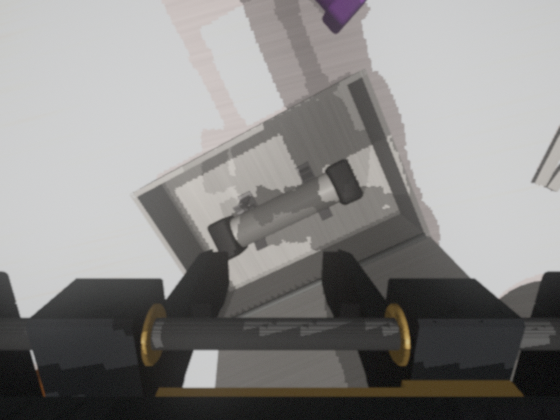

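>>> carry_out --commands '[[[0, 0, 0], [0, 0, 0.076], 0.55], [[0, 0, 0], [0, 0, 0.076], 0.55], [[0, 0, 0], [0, 0, 0.076], 0.55], [[0, 0, 0], [0, 0, 0.076], 0.55], [[0, 0, 0], [0, 0, 0], 0.55]]'

```text
time: 15.73
tool_pos: [527.9, 149.9, 208.9]
orientation: [0.701, -0.083, 0.703, 0.081]
wrist_force: [-0.2, 0.0, 0.9]
finger_gap: 48.6
```

```bash
python3 -c "
from h import *
for n in ['wrist']: snap(n,n+'16')
crop('wrist16',170,70,400,270,3.4,'c_w16')
W=load('wrist16');th=.238
def wd(X,Y,Z): return [548.6+np.cos(th)*X-np.sin(th)*Y,153.4+np.sin(th)*X+np.cos(th)*Y,Z]
for p in [(0,0,70),(-16,0,54),(16,0,54),(0,53,54),(0,-53,54),(0,75,54),(0,-75,54),(-80,-115,68),(-80,115,68)]: print(p,((proj(W,wd(*p))-[170,70])*3.4).round())
"; python3 st2.py
```

```text
(0, 0, 70) [352. 497.]
(-16, 0, 54) [352. 428.]
(16, 0, 54) [352. 530.]
(0, 53, 54) [531. 479.]
(0, -53, 54) [174. 481.]
(0, 75, 54) [605. 478.]
(0, -75, 54) [ 99. 481.]
(-80, -115, 68) [-89. 208.]
(-80, 115, 68) [789. 203.]
t 15.78 tcp [528.  149.9 208.9] q [ 0.232  0.049  1.907 -0.002  1.189 -1.565] F [-0.6 -0.9  0.6] gap 48.5 d [-0.002 -0.002 -1.   ] yaw y 1.7981
tube axis [528.  150.  223.9] case -20.8 1.5
```

View pics/c_w16.png

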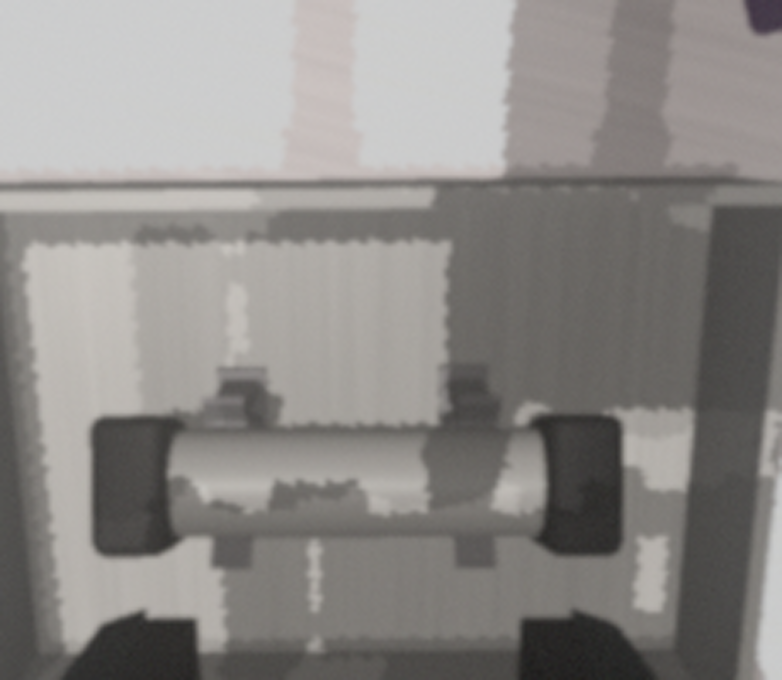

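>>> carry_out --commands '[[[0.36, 0.08, -0.5], [0, 0, 0], 0.55], [[0.36, 0.08, -0.9], [0, 0, 0], 0.55], [[0, 0, -0.9], [0, 0, 0], 0.55], [[0, 0, -0.9], [0, 0, 0], 0.55], [[0, 0, -0.7], [0, 0, 0], 0.55]]'

```text
time: 16.2
tool_pos: [548.8, 154.6, 89.9]
orientation: [0.701, -0.081, 0.704, 0.079]
wrist_force: [-0.7, 0.3, 0.4]
finger_gap: 48.7
```

>>> carry_out --commands '[[[0, 0, 0], [0, 0, 0], 0.55], [[0, 0, 0], [0, 0, 0], 0.55]]'

```text
time: 16.37
tool_pos: [548.4, 154.4, 90.8]
orientation: [0.7, -0.082, 0.705, 0.08]
wrist_force: [-0.3, -0.3, 0.6]
finger_gap: 48.5
```

```bash
python3 st2.py; python3 -c "
from h import *
for n in ['side']: snap(n,n+'17')
crop('side17',120,130,320,300,3.8,'c_s17')"; python3 st2.py
```

```text
t 16.37 tcp [548.4 154.4  90.8] q [ 0.232  0.207  1.965 -0.002  0.975 -1.567] F [-0.3 -0.3  0.6] gap 48.5 d [-0.006 -0.003 -1.   ] yaw y 1.7997
tube axis [548.5 154.5 105.8] case 0.1 1.1
t 16.42 tcp [549.9 154.8  92.5] q [ 0.232  0.206  1.964 -0.002  0.975 -1.567] F [-0.2  1.1  0.6] gap 48.6 d [-0.002 -0.002 -1.   ] yaw y 1.8005
tube axis [549.9 154.9 107.5] case 1.6 1.1
```

View pics/c_s17.png

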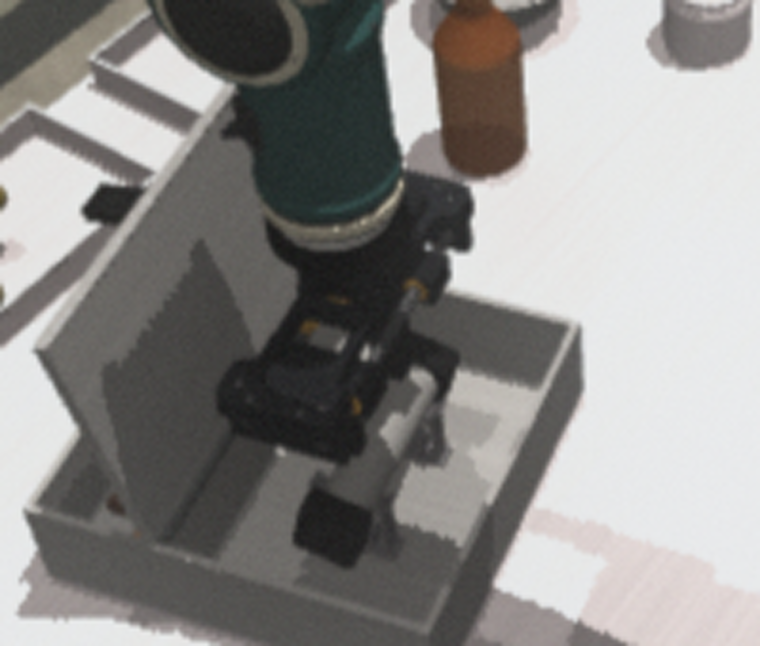

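>>> carry_out --commands '[[[-0.03, 0, -0.4], [0, 0, 0], 0.55], [[0, 0, -0.2], [0, 0, 0], 0.55], [[0, 0, 0], [0, 0, 0], 0.55]]'

```text
time: 16.67
tool_pos: [548.2, 154.6, 73.5]
orientation: [0.701, -0.082, 0.703, 0.081]
wrist_force: [-0.5, 0.5, 0.1]
finger_gap: 48.5
```

>>> carry_out --commands '[[[0, 0, -0.15], [0, 0, 0], 0.55], [[0, 0, -0.1], [0, 0, 0], 0.55], [[0, 0, 0], [0, 0, 0], 0.55]]'

```text
time: 16.92
tool_pos: [549.4, 154.9, 67.1]
orientation: [0.702, -0.083, 0.703, 0.081]
wrist_force: [1.5, -0.2, 1.0]
finger_gap: 48.4
```

```bash
python3 st2.py
```

```text
t 16.92 tcp [549.4 154.9  67.1] q [ 0.232  0.236  1.982 -0.002  0.925 -1.569] F [ 1.5 -0.2  1. ] gap 48.4 d [-0.001 -0.002 -1.   ] yaw y 1.803
tube axis [549.4 154.9  82.1] case 1.1 1.3
```

>>> carry_out --commands '[[[0, 0, -0.15], [0, 0, 0], 0.55], [[0, 0, -0.1], [0, 0, 0], 0.55], [[0, 0, 0], [0, 0, 0], 0.55]]'

```text
time: 17.17
tool_pos: [548.2, 154.6, 58.3]
orientation: [0.701, -0.083, 0.704, 0.081]
wrist_force: [0.6, -0.5, -0.3]
finger_gap: 48.3
```

```bash
python3 st2.py
```

```text
t 17.17 tcp [548.2 154.6  58.3] q [ 0.232  0.247  1.987 -0.002  0.911 -1.569] F [ 0.6 -0.5 -0.3] gap 48.3 d [-0.003 -0.003 -1.   ] yaw y 1.8029
tube axis [548.3 154.7  73.3] case -0.0 1.3
```

```bash
python3 -c "
from h import *
for n in ['side','wrist']: snap(n,n+'18')
crop('side18',170,190,260,285,6,'c_s18')"; python3 st2.py
```

```text
t 17.27 tcp [548.1 154.6  58.5] q [ 0.232  0.247  1.987 -0.002  0.912 -1.569] F [-0.3 -0.4  0.8] gap 48.4 d [-0.003 -0.003 -1.   ] yaw y 1.803
tube axis [548.2 154.6  73.5] case -0.1 1.3
```

View pics/c_s18.png

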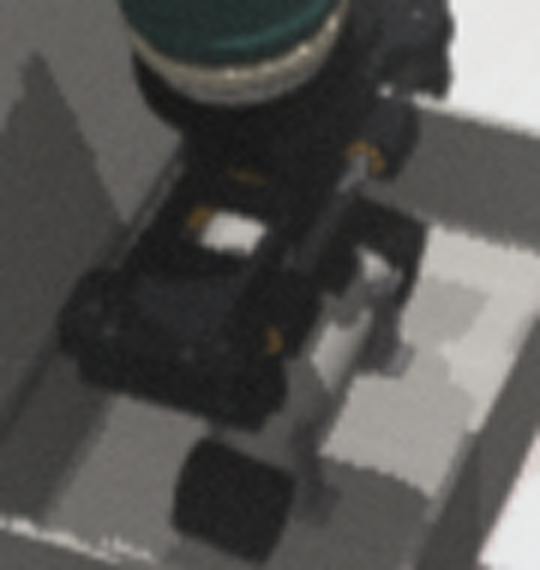

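View pics/wrist18.png

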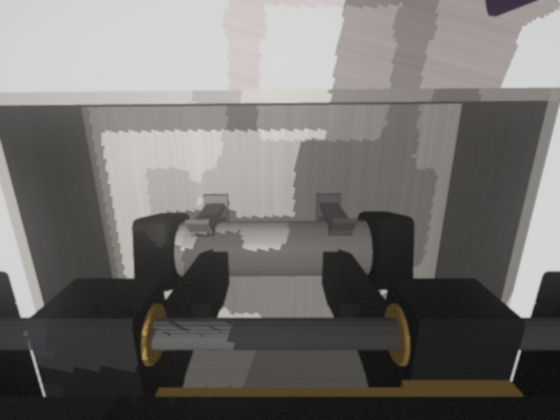

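>>> carry_out --commands '[[[0, 0, -0.1], [0, 0, 0], 0.55], [[0, 0, -0.07], [0, 0, 0], 0.55], [[0, 0, 0], [0, 0, 0], 0.55]]'

```text
time: 17.52
tool_pos: [548.1, 154.6, 53.2]
orientation: [0.701, -0.083, 0.704, 0.081]
wrist_force: [0.1, 0.1, -0.9]
finger_gap: 48.3
```

```bash
python3 st2.py
```

```text
t 17.52 tcp [548.1 154.6  53.2] q [ 0.232  0.254  1.99  -0.002  0.902 -1.569] F [ 0.1  0.1 -0.9] gap 48.3 d [-0.003 -0.003 -1.   ] yaw y 1.803
tube axis [548.2 154.6  68.2] case -0.1 1.3
```

>>> carry_out --commands '[[[0, 0, -0.08], [0, 0, 0], 0.55], [[0, 0, 0], [0, 0, 0], 0.55]]'

```text
time: 17.68
tool_pos: [549.8, 155.0, 52.3]
orientation: [0.702, -0.083, 0.702, 0.081]
wrist_force: [0.4, -0.4, 2.2]
finger_gap: 48.6
```

```bash
python3 st2.py
```

```text
t 17.68 tcp [549.8 155.   52.3] q [ 0.232  0.256  1.989 -0.002  0.897 -1.569] F [ 0.4 -0.4  2.2] gap 48.6 d [-0.    -0.002 -1.   ] yaw y 1.803
tube axis [549.8 155.   67.3] case 1.5 1.3
```

Contact at the expected home height (52 mm). I'll press harder to confirm that it is bottomed.

>>> carry_out --commands '[[[0, 0, -0.12], [0, 0, 0], 0.55], [[0, 0, -0.05], [0, 0, 0], 0.55]]'

```text
time: 17.85
tool_pos: [553.6, 155.9, 51.8]
orientation: [0.705, -0.082, 0.7, 0.082]
wrist_force: [-3.4, -0.6, 30.9]
finger_gap: 48.6
```

```bash
python3 st2.py
```

```text
t 17.85 tcp [553.6 155.9  51.8] q [ 0.232  0.259  1.986 -0.002  0.89  -1.569] F [-3.4 -0.6 30.9] gap 48.6 d [ 0.007 -0.    -1.   ] yaw y 1.803
tube axis [553.5 155.9  66.8] case 5.4 1.3
```

>>> carry_out --commands '[[[0, 0, 0.3], [0, 0, 0], 0.55], [[-0.1, 0, 0.8], [0, 0, 0], 0.55], [[0, 0, 1], [0, 0, 0], 0.55], [[0, 0, 1], [0, 0, 0], 0.55], [[-0.2, -0.05, 1], [0, 0, 0], 0.55]]'

```text
time: 18.27
tool_pos: [540.0, 153.3, 170.4]
orientation: [0.701, -0.083, 0.703, 0.081]
wrist_force: [0.7, 0.2, -0.1]
finger_gap: 48.5
```

>>> carry_out --commands '[[[-0.2, -0.05, 0.9], [0, 0, 0], 0.55], [[0, 0, 0.5], [0, 0, 0], 0.55], [[0, 0, 0], [0, 0, 0], 0.55], [[0, 0, 0], [0, 0, 0], 0.55]]'

```text
time: 18.6
tool_pos: [534.2, 151.9, 212.1]
orientation: [0.702, -0.083, 0.702, 0.081]
wrist_force: [-0.6, 0.7, 0.4]
finger_gap: 48.2
```

```bash
python3 -c "
from h import *
for n in ['wrist','side','top']: snap(n,n+'20')
crop('wrist20',170,70,400,270,3.4,'c_w20');crop('side20',120,130,320,300,3.8,'c_s20')
W=load('wrist20');th=.238
def wd(X,Y,Z): return [548.6+np.cos(th)*X-np.sin(th)*Y,153.4+np.sin(th)*X+np.cos(th)*Y,Z]
for z in (36,42,54):
  for p in [(0,75,z),(0,-75,z),(0,53,z+20),(0,-53,z+20)]: print(p,((proj(W,wd(*p))-[170,70])*3.4).round(),((proj(load('side20'),wd(*p))-[120,130])*3.8).round())
"; python3 st2.py
```

```text
(0, 75, 36) [590. 436.] [326. 558.]
(0, -75, 36) [112. 439.] [429. 370.]
(0, 53, 56) [530. 455.] [338. 508.]
(0, -53, 56) [171. 457.] [412. 375.]
(0, 75, 42) [594. 441.] [325. 552.]
(0, -75, 42) [108. 444.] [428. 364.]
(0, 53, 62) [533. 461.] [337. 502.]
(0, -53, 62) [168. 463.] [411. 369.]
(0, 75, 54) [603. 453.] [322. 540.]
(0, -75, 54) [ 99. 456.] [427. 352.]
(0, 53, 74) [540. 474.] [335. 490.]
(0, -53, 74) [161. 476.] [409. 357.]
t 18.75 tcp [532.5 151.5 209.2] q [ 0.233  0.06   1.895 -0.002  1.193 -1.569] F [ 0.4 -0.5  0. ] gap 48.2 d [-0.006 -0.003 -1.   ] yaw y 1.803
tube axis [532.6 151.5 224.2] case -16.0 1.9
```

View pics/c_w20.png

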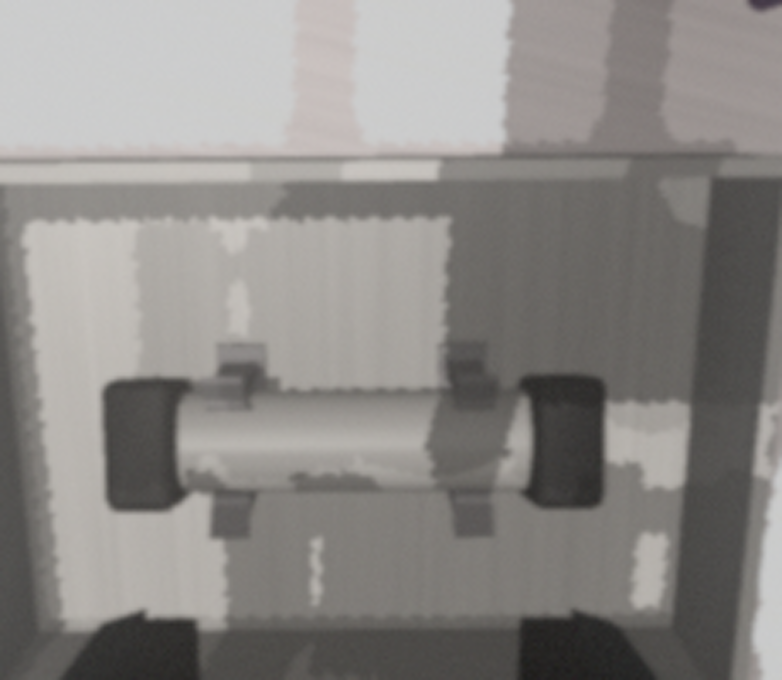

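View pics/c_s20.png

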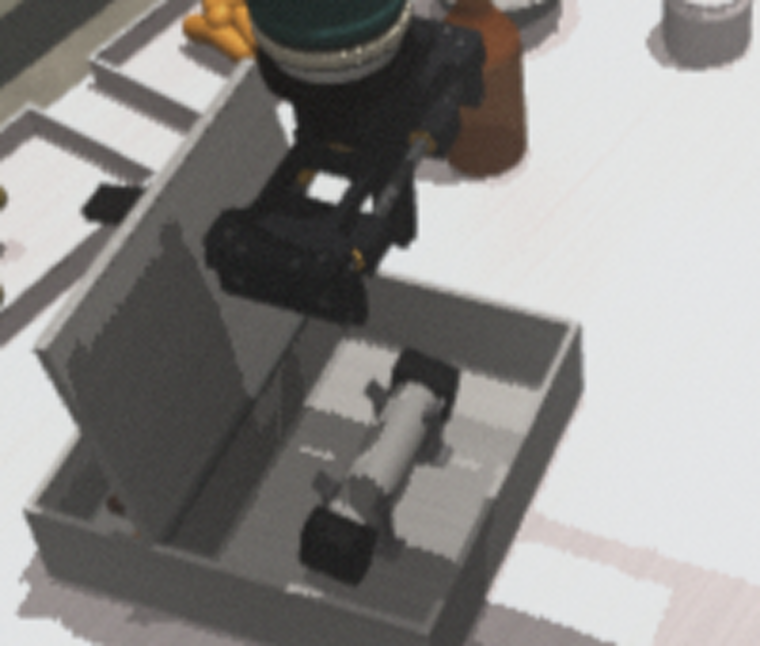

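View pics/top20.png

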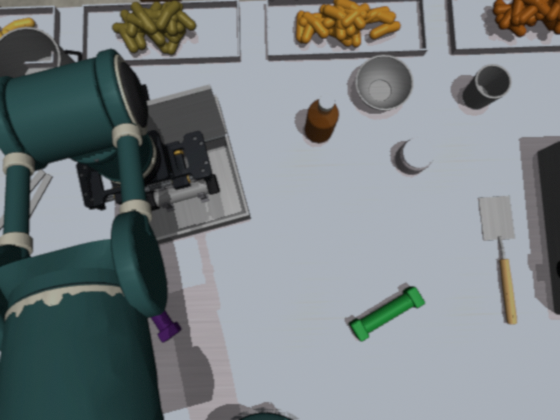

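```bash
python3 -c "
from h import *
print(job_done()); print(get_obs()['time'])"
```

```text
the job is handed in; nothing more can be done
None
the job is handed in; nothing more can be done
```

The flap is standing open and the steel tube is pressed into both clips. I handed the job in at about 18.8 s of the 58 s allowed.

**What I did**
- I lifted the flap by its black tab to about 1.75 rad, leaning back, and let go.
- I laid the tube on the clip lips with the gripper tilted about 15°. Upright, the gripper's body would have hit the open flap.
- I turned the gripper 90° and pressed straight down with one fingertip near each clip.

**Last checks**
- **Seating:** the press met a hard stop with the fingertips at 51.8 mm, where the tube's top should be about 52 mm. Force there was about 31 N. Afterwards both end caps looked equal in size and position in the wrist picture, matching the home height.
- **Flap:** it was still leaning back in the last pictures, and the gripper was well clear of everything.
- **Tin and bottle:** both are at the same pixels in the top view as at the start.

**What disagreed or was not seen**
- **Snap force:** I never saw the expected 6–12 N on the way down. The force readings after each step stayed near zero until the stop, so the snap probably happened between readings.
- **Case height:** the first two-camera measurement put the walls about 8 mm too low, 60 mm against the stated 68 mm. I corrected the case position by about 4 mm from a wrist-camera picture instead.
- **Clip position:** the top view put the clip about 2 mm off from the wrist camera, well within the clips' lead-in.

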